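Load the ultrasonic cleaner: rings on a skewer, pistons, lid, switch on

ROBOT

A 6-joint arm with a two-finger parallel gripper is mounted at the origin on the work surface. World frame = base frame: x ahead of the robot, y to its left, z up, the work surface at z = 0. Lengths are in m, angles in rad, forces in N, time in s.
With the tool pointing down it reaches from about 0.425 to 0.95 m from the base axis. Payload 3.5 kg.
Tool frame: the origin (TCP) lies on the centre line of the jaws, within the pads' length; the fingertips stand 8 mm ahead of it and the grasp point (between the pads) lies 11 mm behind it; z points along the fingers, y is the line along which they close (so a half turn about z gives the same grasp; the last joint's range is limited). The gripper opens to 85 mm and grips with 20 to 120 N. Pads are 22 mm wide; open, the fingers measure 114 mm over their backs; the gripper's body (76 mm by 85 mm) begins 54 mm behind the grasp point. The pads swing forward as they close: fully open they stand 13 mm farther back than shut.
Start: joints at [1.05, 0.286, 1.577, -0, 1.279, -0.15], TCP at [0.245, 0.629, 0.239] pointing down, gripper open.
Joint ranges: [-2.77, 2.77], [-0.9, 2.22], [0.21, 2.48], [-1.53, 4.67], [0.24, 2.81], [-2.84, 2.84]. Speed limits (rad/s): [2.79, 2.79, 3.14, 3.14, 3.14, 3.14].

INTERFACE

Orientations are given as a unit quaternion [x, y, z, w].
In Python, from plant import ctrl gives the robot as it stands. The module is installed in compiled form; this text tells all that it offers.
- The arm moves only by the tool send_rows, never from a script. Its argument "steps" is a list of rows, each a list of 5 numbers: the shift along the tool's x, y, z in m, then the turn about the tool's z in degrees, then the opening, from -1 (shut) to 1 (fully open). A call has 1 to 12 rows; each row is the pose to reach, as a shift and turn from the pose commanded when the call began, along the tool's axes at that moment; what a row does not reach only later rows make up. A row lasts 1/10 s, in which the tool goes at most 50 mm and 8.59 degrees, less where a joint would pass 70% of its speed; a pose out of reach is approached as far as the arm can. A call with a gripper value outside its range is refused whole. The fingers move at their own pace and stop on an object; "squeeze" is the grip in N (left out, the last holds). Time passes only in rows, so rows that repeat a pose let the fingers close. It gives the time, the measured TCP pose, the force, the opening and the grip force at its end, in the units of the state.
- ctrl.get_state(): the state, without advancing time (a new reading comes with each control period).
- ctrl.read_camera(name): name is "scene" or "top" or "wrist"; returns the picture (420x560x3 uint8, red, green, blue); there is no depth.
- ctrl.calibration(name): a dict with "intrinsics" (3x3 intrinsics, pixels), "extrinsics" (4x4, takes a point from world to camera coordinates); the wrist camera has in their place "tool_from_camera" (4x4, takes a point from camera to tool coordinates, whose origin is the TCP and whose axes are the flange's). Camera axes: x right, y up, looking along -z (the intrinsics and any distortion apply to the point x, -y, -z); pixel columns grow to the right and rows downward; lengths in m; the calibration is good to about 2 mm. A picture is of the moment at which its call begins: read the wrist's pose just before it. calibration takes no time and is no camera call.
- ctrl.sign_off(): hands the job in; it is judged then, once.
The state is a dict: "time": time; "qpos": joint angles; "dq": joint speeds; "joint_efforts": joint torques, N m; "eef_pos": TCP position; "tcp_rot": TCP orientation; "contact_force": force on the tool from outside, world axes, zero at the start; "wrist_torque": the same for the moment, N m; "opening": opening from 0.0 (shut) to 1.0 (fully open); "finger_force": force on a finger pad.
Only numpy, scipy, OpenCV 4.12 (cv2) and the standard library are available. Lean on these libraries where they do the work, as an engineer would, in place of code of your own. Each camera call takes 0.05 s, during which the arm holds its last target. There are 200 camera calls.

TASK

Load the ultrasonic cleaner for a wash. Push the red-handled skewer through every ring standing in the blue rack, lift them all off together on it and lay the skewer across the tank, its rod in the two wall notches and its handle standing on the blue patch of the white ledge, so that the rings hang inside; also put every piston in the tank, on the floor of the half beyond the divider. Then, with all that in, seat the lid flush on the rim over its two pegs, and last of all throw the switch fully over; leave the other things on the bench where they are.

Things in the scene. Friction and masses are not known exactly. Their poses are not given: they have to be found in the camera images.
- rim (a point): Centre of the fixed steel cleaner's tank opening, at rim height, 110 mm above the bench; place and yaw vary. x along the tank's long side, y towards its white ledge, z up. Tank 259 (x) by 150 (y) mm outside, 215 by 130 inside, inner floor 90 mm below the rim. Two pointed brass pegs, 10 mm across, rise 19 mm above the rim at x = +118.5 and -118.5 mm, y = 0.
- rod_seat (a point): Middle of the blue patch (36 by 30 mm) on the cleaner's white ledge, 77 mm above the bench, at x = +55, y = +120 mm of the tank, axes as rim: the skewer's foot stands here, rod along -y through a notch in each long wall (y = +-65 to +-75 mm of the tank). Notches: 30 mm wide in x, centred at x = +55, floors 70 mm (ledge side) and 78 mm (far side) above the bench.
- switch (a joint): Red-knobbed toggle lever on a grey block at the other end of the white ledge. 0 = off (leaning to the tank's -x), 1.0 rad = fully on (leaning to its +x); starts at 0 to 0.2, stays where left, moves with 1 to 2 N at the knob. Its level axis runs along the tank's y, at x = -75, y = +113 mm of the tank, 99 mm above the bench.
- switch_tip (a point): Centre of the switch's red ball knob (26 mm across), 60 mm from the lever's axis; about 152 mm above the bench at either end of its travel, 159 half-way.
- lid_grip (a point): Centre of the bar handle of the loose aluminium lid (320 to 520 g), flat on the bench at first. Plate 270 (x) by 152 (y) by 8 mm; bar 110 mm long (x), 14 wide, 16 high, centre 46 mm above the plate's underside, on a post at each end (42 mm either side). Two 14 mm holes at x = +118.5 and -118.5 mm, y = 0 take the pegs, either way round. Seated, this point is 46 mm above the rim.
- rack_line (a point): Middle of the fixed blue ring rack (place and yaw vary), 75.5 mm above the bench, the height of the standing rings' centres. y runs along the row of four slots at y = +33, +11, -11, -33 mm. Rack 110 (x) by 130 (y) mm; comb fins reach 82 mm above the bench, leaving a 44 mm wide channel along y for a rod.
- skewer_grip (a point): Where to grip the red upright handle of the loose skewer (140 g): 57 mm above its foot's underside. x runs along the rod from handle to tip, z up. Handle 12 mm thick (x), 26 wide (y), top 17 mm above this point; foot 24 (x) by 60 (y) by 8 mm. Rod 8 mm thick, axis 52 mm below this point, tip 205 mm ahead. Stands on its foot on the bench at first, rod pointing to about -y.
- skewer_tip (a point): Pointed tip of the skewer's rod, on the rod's axis; same axes as skewer_grip.
- ring1_c (a point): Centre of an aluminium ring: 70 mm across, 36 mm hole, 8 mm thick (60 g). y is the axis of its hole. At first it stands on edge in a slot of the rack, its axis along the row; two to four of the four rings are there, the others absent, in any of the slots.
- ring2_c (a point): Centre of an aluminium ring: 70 mm across, 36 mm hole, 8 mm thick (60 g). y is the axis of its hole. At first it stands on edge in a slot of the rack, its axis along the row; two to four of the four rings are there, the others absent, in any of the slots.
- ring3_c (a point): Centre of an aluminium ring: 70 mm across, 36 mm hole, 8 mm thick (60 g). y is the axis of its hole. At first it stands on edge in a slot of the rack, its axis along the row; two to four of the four rings are there, the others absent, in any of the slots.
- ring4_c (a point): Centre of an aluminium ring: 70 mm across, 36 mm hole, 8 mm thick (60 g). y is the axis of its hole. At first it stands on edge in a slot of the rack, its axis along the row; two to four of the four rings are there, the others absent, in any of the slots.
- piston1_c (a point): Centre of an aluminium piston, a plain cylinder 46 mm across and 74 mm tall (150 to 290 g), z along its axis; stands on the bench. One or two are there.
- piston2_c (a point): Centre of an aluminium piston, a plain cylinder 46 mm across and 74 mm tall (150 to 290 g), z along its axis; stands on the bench. One or two are there.
- degreaser: Bystander to leave alone: loose plastic bottle, 66 mm across, 190 mm tall, lying or standing on the bench; origin at its underside.
- screwjar: Bystander to leave alone: loose glass jar, 64 mm across, 75 mm tall, lying or standing on the bench; origin at its underside.
- spanner: Bystander to leave alone: loose 190 mm spanner, lying or standing on the bench; origin at its underside.
- driver: Bystander to leave alone: loose 200 mm screwdriver, lying or standing on the bench; origin at its underside.
- socket: Bystander to leave alone: loose steel socket, 28 mm across, 50 mm tall, lying or standing on the bench; origin at its underside.
- pulley: Bystander to leave alone: loose dark steel pulley, 80 mm across, 34 mm tall, lying or standing on the bench; origin at its underside.
- bay (a point): Middle of the tank floor's free half (20 mm above the bench, x = -47, y = 0 mm of the tank; same axes as rim), where the pistons go: two fit side by side along y, at y = +32 and -32 mm, each best held near its top. A 4 mm thick divider, 36 mm high above the floor, at x = +8 mm of the tank parts this half from the rings' half.
Things that resemble listed ones, but are neither listed nor needed, are in the scene too. What is shaped like the part that bears piston2_c but turquoise is not meant.

How it is judged:
By the outcome, as a careful person would: the job done as asked, in the order asked, and still so for the second after the job is handed in, with the robot touching nothing.
Of ring1, ring2, ring3, ring4 only 2 to 4 are there at a start; the rules pass over those that are not, and their reading is None.
Of piston1, piston2 only 1 to 2 are there at a start; the rules pass over those that are not, and their reading is None.
At some moment in a run one of lid, piston1, piston2 may be knocked a few centimetres aside while the robot is not near it.
It also fails if it takes over 210 s, if anything falls off the work surface, if the arm or the gripper's body presses on something with over 40 N, if the wrist force passes 120 N, or if a joint passes its speed limit or range.

## Working session

There is one attempt and no reset: what is moved stays moved. The work goes in short steps, Python scripts to look and compute and a tool call to move; the robot and the scene stay as the last step left them, time stands still between calls to the robot, and variables do not carry over. Pictures are saved under pics/ and viewed, at most 14 in all, crops included, and the job is handed in when it is done.

Besides the shell and the picture viewer there is one more tool, called as name([rows], argument=value, ...), one row to a line, values as JSON. send_rows: Moves the arm, as the interface text tells. Its arguments: {"type":"object","properties":{"steps":{"type":"array","items":{"type":"array","items":{"type":"number"}}},"squeeze":{"type":"number"}},"required":["steps"]}

```bash
mkdir -p pics; ls; python3 - <<'E'
from plant import ctrl
import cv2
for n in ["scene","top","wrist"]:
    im=ctrl.read_camera(n); cv2.imwrite(f"pics/{n}0.png",im[:,:,::-1])
    c=ctrl.calibration(n); print(n,{k:(v.round(3).tolist() if hasattr(v,'round') else v) for k,v in c.items()})
s=ctrl.get_state();print(s)
E
```

```text
pics
scene {'intrinsics': [[541.828, 0.0, 273.436], [0.0, 541.828, 206.543], [0.0, 0.0, 1.0]], 'extrinsics': [[0.682, 0.731, 0.014, -0.395], [-0.605, 0.554, 0.572, 0.247], [0.41, -0.399, 0.82, -1.533], [0.0, 0.0, 0.0, 1.0]]}
top {'intrinsics': [[429.978, 0.0, 276.359], [0.0, 429.978, 213.296], [0.0, 0.0, 1.0]], 'extrinsics': [[-0.021, -1.0, -0.01, 0.046], [0.994, -0.022, 0.104, -0.576], [-0.104, -0.008, 0.995, -0.996], [0.0, 0.0, 0.0, 1.0]]}
wrist {'intrinsics': [[343.474, 0.0, 276.91], [0.0, 343.474, 209.962], [0.0, 0.0, 1.0]], 'tool_from_camera': [[-0.0, 0.948, 0.319, 0.082], [1.0, -0.0, 0.001, 0.0], [0.001, 0.319, -0.948, -0.135], [0.0, 0.0, 0.0, 1.0]]}
{'time': 0.15, 'qpos': array([ 1.05002611e+00,  2.87021975e-01,  1.57786090e+00, -3.16786032e-05,
        1.27861513e+00, -1.50049046e-01]), 'dq': array([ 2.70861990e-04, -1.98296597e-03, -5.38270386e-03, -1.50192414e-03,
        4.22544962e-04, -5.75585713e-05]), 'joint_efforts': array([ 9.16266654e-04, -4.06600106e+01, -2.93141627e+01, -1.15455982e-04,
        3.93122478e-03, -1.38176276e-05]), 'eef_pos': array([0.24429813, 0.62869406, 0.23821412]), 'tcp_rot': array([ 1.84296374e-01,  9.82870255e-01, -9.04579209e-04, -2.99260137e-04]), 'contact_force': array([ 0.34865999, -0.52046784,  0.22830696]), 'wrist_torque': array([0.05675616, 0.01928368, 0.03681231]), 'finger_force': 0.0, 'opening': 0.9998231546908972}
```

View pics/top0.png

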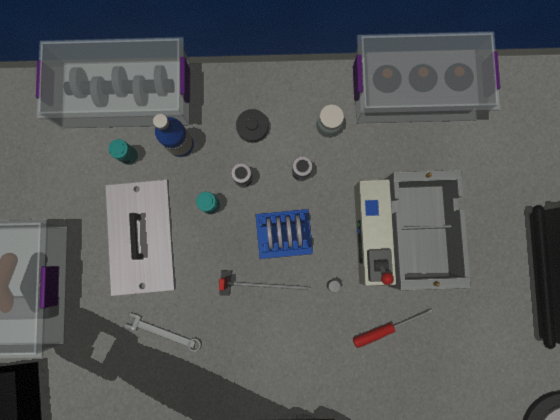

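View pics/scene0.png

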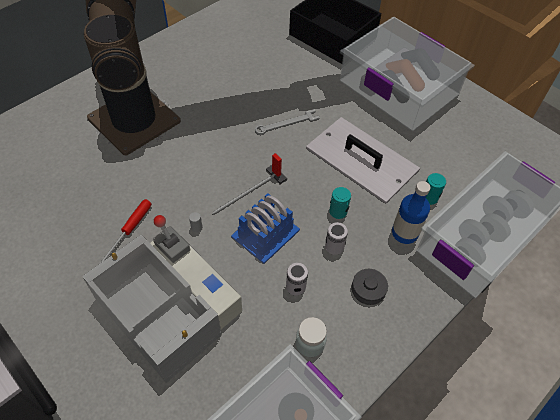

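The top view shows four rings in the blue rack (285,233), the skewer (handle 224,284, tip 311,288), the lid (140,237) and the tank (430,230) with ledge patch (372,208) and knob (387,279). Grey pistons with bores are at (242,175) and (303,168). The turquoise cylinders at (121,151) and (207,202) are decoys.

```bash
cat > h.py <<'E'
import numpy as np, cv2
from scipy.spatial.transform import Rotation as R
from plant import ctrl
CAM={}
def cam(n):
    "K, world_from_camera of a camera (wrist: at present pose)"
    c=ctrl.calibration(n); K=np.array(c["intrinsics"])
    if n=="wrist":
        s=ctrl.get_state(); T=np.eye(4); T[:3,:3]=R.from_quat(s["tcp_rot"]).as_matrix(); T[:3,3]=s["eef_pos"]
        return K,T@np.array(c["tool_from_camera"])
    return K,np.linalg.inv(np.array(c["extrinsics"]))
def shot(n,save=None):
    K,W=cam(n); im=ctrl.read_camera(n)[:,:,::-1].copy()
    if save: cv2.imwrite(f"pics/{save}.png",im)
    return im,K,W
def ray(K,W,u,v):
    d=np.linalg.inv(K)@[u,v,1]; return W[:3,3],W[:3,:3]@(d*[1,-1,-1])
def onz(K,W,p,z):
    o,d=ray(K,W,*p); return o+d*(z-o[2])/d[2]
def proj(K,W,P):
    q=np.linalg.inv(W)@np.append(P,1); q=K@(q[:3]*[1,-1,-1]); return q[:2]/q[2]
def tri(*obs):
    "obs: (K,W,(u,v)) -> point, miss"
    A=np.zeros((3,3));b=np.zeros(3);L=[]
    for K,W,p in obs:
        o,d=ray(K,W,*p);d=d/np.linalg.norm(d);M=np.eye(3)-np.outer(d,d);A+=M;b+=M@o;L.append((M,o))
    x=np.linalg.solve(A,b); return x,max(np.linalg.norm(M@(x-o)) for M,o in L)
def blobs(im,lo,hi,amin=15):
    h=cv2.cvtColor(im,cv2.COLOR_BGR2HSV); m=cv2.inRange(h,np.array(lo),np.array(hi))
    n,l,st,c=cv2.connectedComponentsWithStats(m)
    return [(c[i].round(1),st[i].tolist()) for i in range(1,n) if st[i][4]>=amin],m
def move(P,yaw):
    """shift in present tool axes and turn to reach TCP P, tool y axis at world angle yaw deg (mod 180)"""
    s=ctrl.get_state();Rm=R.from_quat(s["tcp_rot"]).as_matrix()
    cur=np.degrees(np.arctan2(Rm[1,1],Rm[0,1])); t=-(yaw-cur); t=(t+90)%180-90
    print("shift",(Rm.T@(np.array(P)-s["eef_pos"])).round(4),"turn",round(t,1),"q6",s["qpos"][5].round(2),"now",s["eef_pos"].round(4))
E
cat > m1.py <<'E'
from h import *
for n in ["top","scene"]:
    im=cv2.imread(f"pics/{n}0.png");K,W=cam(n)
    for nm,lo,hi in [("red",(0,150,80),(6,255,255)),("red2",(174,150,80),(180,255,255)),("blue",(105,150,90),(125,255,255)),("brass",(10,120,70),(25,255,255))]:
        b,_=blobs(im,lo,hi,4)
        for c,st in b: print(n,nm,c,st,onz(K,W,c,.11).round(3))
E
python3 m1.py; python3 - <<'E'
import cv2
im=cv2.imread("pics/top0.png");cv2.imwrite("pics/c1.png",cv2.resize(im[140:310,210:480],None,fx=2.9,fy=2.9,interpolation=2))
E
```

```text
top red [387.  278.2] [382, 273, 11, 11, 98] [ 0.422 -0.203  0.11 ]
top red [221.4 284.1] [219, 279, 6, 11, 53] [0.417 0.155 0.11 ]
top red [373.3 335.2] [353, 324, 42, 23, 406] [ 0.303 -0.168  0.11 ]
top blue [163.3 136.9] [155, 128, 19, 16, 156] [0.747 0.283 0.11 ]
top blue [371.4 207.6] [366, 201, 12, 14, 162] [ 0.577 -0.176  0.11 ]
top blue [279.3 236.1] [256, 210, 56, 48, 1137] [0.518 0.028 0.11 ]
top blue [307.8 221. ] [307, 220, 2, 3, 4] [ 0.55  -0.036  0.11 ]
top blue [308.7 226.5] [308, 225, 2, 4, 6] [ 0.538 -0.037  0.11 ]
top blue [303.7 229.1] [303, 227, 2, 5, 7] [ 0.533 -0.026  0.11 ]
top blue [309.5 236. ] [309, 235, 2, 3, 6] [ 0.517 -0.039  0.11 ]
top brass [428.5 174.4] [427, 173, 4, 4, 11] [ 0.648 -0.306  0.11 ]
top brass [436.6 283.7] [435, 283, 4, 3, 9] [ 0.409 -0.309  0.11 ]
scene red [276.3 164. ] [272, 153, 9, 23, 106] [0.455 0.123 0.11 ]
scene red [136.2 215.8] [121, 199, 30, 36, 365] [ 0.353 -0.212  0.11 ]
scene red [158.6 219.4] [154, 215, 11, 11, 82] [ 0.394 -0.181  0.11 ]
scene blue [266.9 194.4] [265, 194, 5, 2, 7] [0.506 0.044 0.11 ]
scene blue [406.4 202.
[... 1252 characters left out ...]
11 ]
scene blue [268.3 240.2] [267, 239, 4, 4, 6] [ 0.599 -0.037  0.11 ]
scene blue [249.2 249.6] [243, 244, 13, 12, 22] [ 0.589 -0.083  0.11 ]
scene blue [254.  246.8] [252, 245, 5, 4, 5] [ 0.591 -0.071  0.11 ]
scene blue [215.1 287.2] [207, 282, 16, 11, 54] [ 0.608 -0.194  0.11 ]
scene brass [171.2  15.8] [164, 0, 22, 26, 71] [-0.177  0.282  0.11 ]
scene brass [493.4  41.1] [379, 0, 181, 118, 11751] [0.545 0.907 0.11 ]
scene brass [174.7  10.5] [173, 8, 5, 5, 10] [-0.19   0.306  0.11 ]
scene brass [179.8  13.8] [179, 13, 3, 2, 4] [-0.167  0.308  0.11 ]
scene brass [113.8 255.8] [112, 253, 5, 7, 25] [ 0.405 -0.306  0.11 ]
scene brass [184.2 333.4] [182, 330, 5, 7, 26] [ 0.645 -0.302  0.11 ]
```

View pics/c1.png

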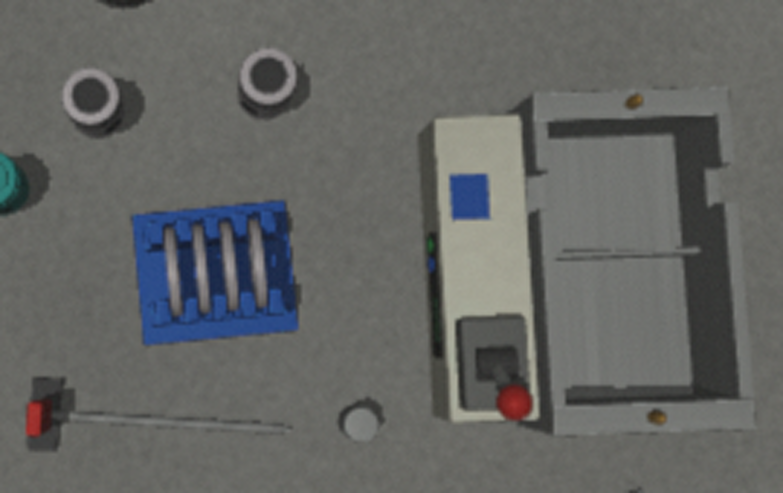

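Confirmed on the crop: four rings stand in the rack. The grey pistons are at crop (92,97) and (268,75). The tank axes are x up and y left in the image.

```bash
cat > m2.py <<'E'
from h import *
T=(im,K,W)=(cv2.imread("pics/top0.png"),*cam("top")); S=(cv2.imread("pics/scene0.png"),*cam("scene"))
p1,e1=tri((K,W,(428.5,174.4)),(S[1],S[2],(184.2,333.4)));p2,e2=tri((K,W,(436.6,283.7)),(S[1],S[2],(113.8,255.8)))
print("pegs",p1,e1,p2,e2,np.linalg.norm(p1-p2))
ax=(p1-p2)[:2];ax/=np.linalg.norm(ax);ay=np.array([-ax[1],ax[0]]);c=(p1+p2)[:2]/2
print("tank",c,"yaw",np.degrees(np.arctan2(*ax[::-1])))
print("patch exp",c+55*.001*ax+.12*ay,"meas",onz(K,W,(371.4,207.6),.077), tri((K,W,(371.4,207.6)),(S[1],S[2],(215.1,287.2))))
print("knob",tri((K,W,(387,278.2)),(S[1],S[2],(158.6,219.4))))
print("skewer top",onz(K,W,(221.4,284.1),.074),tri((K,W,(221.4,284.1)),(S[1],S[2],(276.3,164))))
g=cv2.cvtColor(im,cv2.COLOR_BGR2GRAY)
# lid: bright plate
h=cv2.cvtColor(im,cv2.COLOR_BGR2HSV)
m=(g>120).astype(np.uint8)*255
n,l,st,cc=cv2.connectedComponentsWithStats(m)
for i in range(1,n):
    if st[i][4]>30: print("bright",st[i],cc[i].round(1))
# blue rack rect
b,mb=blobs(im,(105,120,50),(125,255,255),200)
for c_,s_ in b: print("blue",c_,s_)
mb2=np.zeros_like(mb);mb2[205:262,250:316]=mb[205:262,250:316]
r=cv2.minAreaRect(cv2.findNonZero(mb2));print("rack rect",r,[onz(K,W,q,.02).round(3) for q in cv2.boxPoints(r)])
E
python3 m2.py
```

```text
pegs [ 0.64689992 -0.30333018  0.11614161] 0.00021832339615302968 [ 0.40913149 -0.30697381  0.11608392] 0.00024273722525827184 0.23779634747650386
tank [ 0.5280157 -0.305152 ] yaw 0.8779491094822852
patch exp [ 0.58117055 -0.18432335] meas [ 0.58046993 -0.18339309  0.077     ] (array([ 0.58459177, -0.18414243,  0.06077925]), np.float64(0.003551406912186539))
knob (array([ 0.42430245, -0.19271044,  0.15574457]), np.float64(0.0007745343695415007))
skewer top [0.41509588 0.16012979 0.074     ] (array([0.41269994, 0.16474024, 0.03751211]), np.float64(0.0005218888442845434))
bright [362  58 117  50 224] [407.2  99.5]
bright [  62   61  117   52 2801] [124.3  88.7]
bright [494  90   6  19  56] [497. 100.]
bright [37 98  5 20 50] [ 38.4 108.6]
bright [320 104  24  24 439] [331.4 115.5]
bright [153 113  14  15 157] [159.5 120.2]
bright [293 157  19  18 131] [301.9 165.5]
bright [232 164  19  19 139] [240.3 172.7]
bright [ 105  179   69  117 6131] [138.8 237.8]
bright [ 360  180   36  106 2093] [376.6 221.3]
bright [137 221   4  32  69] [138.6 235.6]
bright [  0 223  40   2  70] [ 21.3 223.6]
bright [297 223   4  17  40] [299.  231.2]
bright [268 225   3  18  39] [269.  233.8]
bright [278 225   3  17  39] [279.1 233.2]
bright [288 224   3  17  39] [289.  232.4]
bright [   0  227   41  118 2490] [ 19.6 281.2]
bright [413 256   4  16  31] [414.2 265.4]
bright [329 281  10  11  79] [333.6 286. ]
bright [126 314  70  33 431] [159.9 331.7]
bright [  0 352  41   6 202] [ 19.5 354.9]
bright [545 409  15  11 102] [554.  415.4]
blue [270.1  22.8] [0, 0, 560, 61, 24937]
blue [170.6 133.5] [155, 117, 29, 30, 511]
blue [283.3 234.4] [256, 209, 57, 50, 1732]
rack rect ((283.61956787109375, 233.56906127929688), (44.726531982421875, 53.13884353637695), 84.47245788574219) [array([0.578, 0.085, 0.02 ]), array([ 0.587, -0.043,  0.02 ]), array([ 0.48, -0.05,  0.02]), array([0.471, 0.076, 0.02 ])]
```

```bash
python3 - <<'E'
from h import *
K,W=cam("top")
a=onz(K,W,(234.1,283.4),.005);b=onz(K,W,(310.3,287.9),.005)
d=b-a;yaw=np.degrees(np.arctan2(d[1],d[0]));print(a,b,"rod yaw",yaw)
t=onz(K,W,(221.4,284.1),.074);print("tip-handle",np.linalg.norm((b-t)[:2]))
move([t[0],t[1],.20],yaw)
print(W[:3,3])
E
```

```text
[0.41223466 0.13899132 0.005     ] [ 0.39783876 -0.04400568  0.005     ] rod yaw -94.49804756890624
tip-handle 0.20486360999999043
shift [-0.329  -0.3748  0.0388] turn -16.7 q6 -0.15 now [0.2443 0.6287 0.2382]
[0.47042578 0.02578275 1.05118721]
```

send_rows([
  [-0.329,-0.375,0.039,-16.7,1],
  [-0.329,-0.375,0.039,-16.7,1],
  [-0.329,-0.375,0.039,-16.7,1],
  [-0.329,-0.375,0.039,-16.7,1],
  [-0.329,-0.375,0.039,-16.7,1],
  [-0.329,-0.375,0.039,-16.7,1],
  [-0.329,-0.375,0.039,-16.7,1],
  [-0.329,-0.375,0.039,-16.7,1],
  [-0.329,-0.375,0.039,-16.7,1],
  [-0.329,-0.375,0.039,-16.7,1],
  [-0.329,-0.375,0.039,-16.7,1],
  [-0.329,-0.375,0.039,-16.7,1],
], squeeze=100)

```text
time: 1.35
eef_pos: [0.4155, 0.1593, 0.2001]
tcp_rot: [0.041, 0.999, 0.0, -0.0]
contact_force: [-0.5, -0.5, -0.4]
opening: 0.999
finger_force: 0.0
```

```bash
python3 - <<'E'
from h import *
im,K,W=shot("wrist","w1")
for lo,hi in [((0,150,60),(6,255,255)),((174,150,60),(180,255,255))]:
    for c,s in blobs(im,lo,hi,30)[0]: print(c,s,onz(K,W,c,.074).round(4))
print(proj(K,W,[.4151,.1601,.074]))
move([.4151,.1601,.2],-94.5)
E
```

```text
[278.9 195.2] [271, 171, 17, 47, 688] [0.4086 0.1612 0.074 ]
[278.18443107 203.1647116 ]
shift [ 0.0001 -0.0002  0.0002] turn -0.1 q6 -1.35 now [0.4152 0.1603 0.2002]
```

View pics/w1.png

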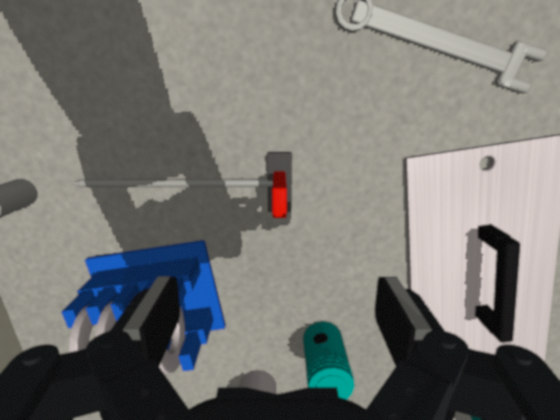

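The rod is level in the image at row 183, so the yaw is right. The handle top is at about (279,203), as predicted.

send_rows([
  [0,0,0.05,0,1],
  [0,0,0.1,0,1],
  [0,0,0.14,0,1],
  [0,0,0.154,0,1],
  [0,0,0.154,0,1],
  [0,0,0.154,0,-1],
  [0,0,0.154,0,-1],
  [0,0,0.154,0,-1],
  [0,0,0.154,0,-1],
  [0,0,0.154,0,-1],
  [0,0,0.154,0,-1],
  [0,0,0.154,0,-1],
], squeeze=110)

```text
time: 2.6
eef_pos: [0.4161, 0.1606, 0.0472]
tcp_rot: [0.04, 0.999, 0.0, 0.001]
contact_force: [-1.6, 0.8, 6.2]
opening: 0.124
finger_force: 107.6
```

send_rows([
  [0,0,0,0,-1],
  [0,0,0,0,-1],
  [0,0,-0.04,0,-1],
  [0,0,-0.08,0,-1],
  [0,0,-0.08,0,-1],
])

```text
time: 3.1
eef_pos: [0.419, 0.1608, 0.1315]
tcp_rot: [0.04, 0.999, 0.001, 0.005]
contact_force: [0.5, 0.3, -0.7]
opening: 0.123
finger_force: 107.7
```

```bash
python3 - <<'E'
from h import *
im,K,W=shot("top","t1")
s=ctrl.get_state();print(s["eef_pos"],s["opening"],s["contact_force"],s["wrist_torque"])
im2,K2,W2=shot("wrist","w2")
a=cv2.resize(im[190:310,210:350],None,fx=2.8,fy=2.8,interpolation=2)
b=cv2.resize(im2,(400,336)); b=np.vstack([b])
cv2.imwrite("pics/v1.png",np.hstack([a,b]) if a.shape[0]==b.shape[0] else a); print(a.shape,b.shape)
E
```

```text
[0.41716074 0.16057404 0.12872052] 0.12290299641246141 [ 0.2211295  -0.19717874 -2.75872721] [-0.01553437  0.04865927 -0.03296068]
(336, 392, 3) (336, 400, 3)
```

View pics/v1.png

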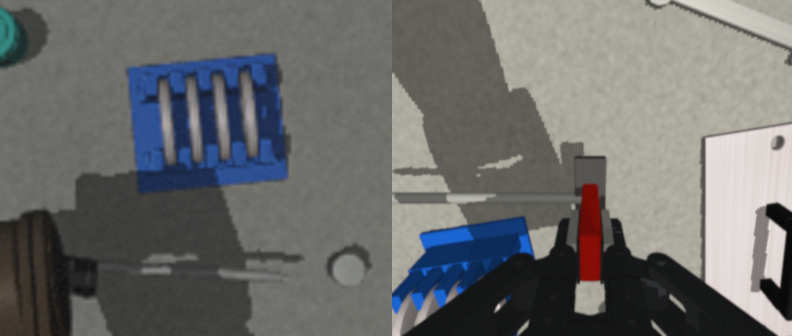

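```bash
python3 - <<'E'
from h import *
K,W=cam("top")
P=np.array([onz(K,W,p,.107)[:2] for p in [(269,233.8),(279.1,233.2),(289,232.4),(299,231.2)]]);print(P,np.linalg.norm(P[0]-P[3]))
d=P[3]-P[0];print("row yaw from rings",np.degrees(np.arctan2(d[1],d[0])),P.mean(0))
im=cv2.imread("pics/top0.png");_,mb=blobs(im,(105,120,50),(125,255,255),200)
mb[:205]=0;mb[262:]=0;mb[:,:250]=0;mb[:,316:]=0
bp=cv2.boxPoints(cv2.minAreaRect(cv2.findNonZero(mb)));Q=np.array([onz(K,W,q,.01)[:2] for q in bp]);print(Q,Q.mean(0))
for i in range(4):
    e=Q[(i+1)%4]-Q[i];print(np.linalg.norm(e),np.degrees(np.arctan2(e[1],e[0])))
E
```

```text
[[ 0.52409799  0.05005891]
 [ 0.52494182  0.02784275]
 [ 0.52623454  0.00605903]
 [ 0.52840192 -0.01596598]] 0.06616502051853485
row yaw from rings -86.27037037297862 [0.52591907 0.01699868]
[[ 0.57889674  0.08567677]
 [ 0.58861236 -0.04338431]
 [ 0.48046254 -0.05068414]
 [ 0.4708552   0.07698606]] [0.52970671 0.01714859]
0.1294262517287813 -85.69493954862956
0.10839589995145478 -176.13854080622824
0.1280311719053516 94.30346384710933
0.10839050874129175 4.598889234296229
```

```bash
python3 - <<'E'
from h import *
move([.508,.296,.20],-86)
E
```

```text
shift [-0.0816  0.1426 -0.0733] turn -8.6 q6 -1.35 now [0.4154 0.1603 0.1266]
```

send_rows([
  [0,0,-0.04,0,-1],
  [0,0,-0.0733,0,-1],
  [-0.02,0.03,-0.0733,-2,-1],
  [-0.04,0.07,-0.0733,-4,-1],
  [-0.06,0.11,-0.0733,-6,-1],
  [-0.0816,0.1426,-0.0733,-8.6,-1],
  [-0.0816,0.1426,-0.0733,-8.6,-1],
  [-0.0816,0.1426,-0.0733,-8.6,-1],
  [-0.0816,0.1426,-0.0733,-8.6,-1],
  [-0.0816,0.1426,-0.03,-8.6,-1],
  [-0.0816,0.1426,0.009,-8.6,-1],
  [-0.0816,0.1426,0.009,-8.6,-1],
])

```text
time: 4.4
eef_pos: [0.5026, 0.2932, 0.1106]
tcp_rot: [-0.035, 0.999, -0.002, -0.007]
contact_force: [-0.8, -0.2, -2.1]
opening: 0.124
finger_force: 107.8
```

```bash
python3 - <<'E'
from h import *
im,K,W=shot("top","t2")
im2,K2,W2=shot("scene","s2")
im3,_,_=shot("wrist","w3")
move([.508,.296,.1177],-86)
a=cv2.resize(im[200:290,180:350],(800,424),interpolation=2)[:, :460]
a=cv2.resize(im[190:280,170:320],(500,300),interpolation=2)
b=cv2.resize(im2[130:270,210:360],(300,300),interpolation=2)
c=cv2.resize(im3,(400,300))
s=np.hstack([a,b]);v=np.zeros((600,800,3),np.uint8);v[:300]=s;v[300:,:400]=c;cv2.imwrite("pics/v2.png",v)
E
```

```text
shift [0.0007 0.0002 0.0014] turn 0.0 q6 -1.29 now [0.5087 0.2959 0.1191]
```

View pics/v2.png

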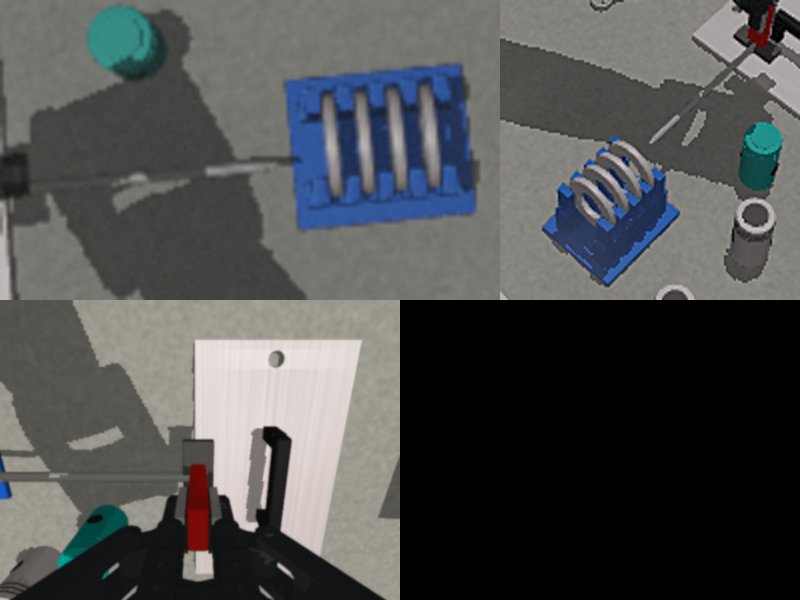

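```bash
python3 - <<'E'
from h import *
K,W=cam("top");K2,W2=cam("scene")
print(tri((K,W,(259.4,237.4)),(K2,W2,(286,201))), onz(K,W,(259.4,237.4),.0755))
u=np.array([.0698,-.9976]);print("expected tip",np.array([.5087,.2959])+.205*u)
# rings: project 36mm hole-centre guess and visible extremes
c=np.array([.5275,.017]);
for y in (.033,-.033):
    for x in (-.035,0,.035):
        p=c-u*y+x*np.array([.9976,.0698]); q=proj(K,W,[*p,.0755]);print(y,x,q.round(1),((q-[170,190])*3.333).round(0))
E
```

```text
(array([0.52392369, 0.07935727, 0.06803591]), np.float64(0.008178010739636216)) [0.51818349 0.07280846 0.0755    ]
expected tip [0.523009 0.091392]
0.033 -0.035 [270.8 249.5] [336. 198.]
0.033 0 [269.4 234.1] [331. 147.]
0.033 0.035 [268.1 218.8] [327.  96.]
-0.033 -0.035 [299.9 246.8] [433. 189.]
-0.033 0 [298.4 231.4] [428. 138.]
-0.033 0.035 [296.9 216.2] [423.  87.]
```

```bash
python3 - <<'E'
from h import *
v=[]
u=np.array([.0698,-.9976])
for n,f in(("top","t2"),("scene","s2")):
    K,W=cam(n);im=cv2.imread(f"pics/{f}.png")
    s=6;q=proj(K,W,[.523,.0914,.0755]);o=(q-[40,35]).astype(int)
    c=cv2.resize(im[o[1]:o[1]+80,o[0]:o[0]+66],None,fx=s,fy=s,interpolation=cv2.INTER_NEAREST)
    for t in(.10,.205,.26):
        p=proj(K,W,[*(np.array([.5087,.2959])+t*u),.0755]);print(n,t,p);cv2.circle(c,tuple(((p-o+.5)*s).astype(int)),4,(0,0,255),1)
    v.append(c);print(o)
cv2.imwrite("pics/v3.png",np.hstack(v))
E
```

```text
top 0.1 [205.13559352 239.66063417]
top 0.205 [251.18485171 235.44891727]
top 0.26 [275.30699057 233.24267935]
[211 200]
scene 0.1 [314.62651903 171.43388581]
scene 0.205 [286.05619936 196.38909284]
scene 0.26 [270.28569129 210.16409775]
[246 161]
```

View pics/v3.png

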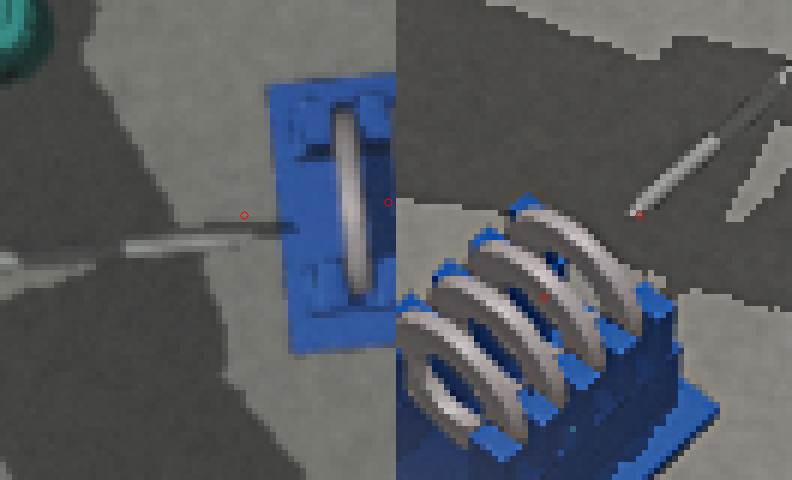

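```bash
python3 - <<'E'
from h import *
K,W=cam("top");K2,W2=cam("scene")
print(tri((K,W,(251,239.8)),(K2,W2,(285.3,196.6))))
# back point on rod, light section start: top (124,250)->,
for p in [(231.7,241.7),(211.8,243.7)]: print(onz(K,W,p,.0755))
print(onz(K,W,(251,239.8),.0755),onz(K,W,(251,239.8),.055))
E
```

```text
(array([0.51497651, 0.09432888, 0.06345832]), np.float64(0.0020205862492503634))
[0.5097749 0.1358153 0.0755   ]
[0.50620359 0.18103548 0.0755    ]
[0.5131488  0.09195724 0.0755    ] [0.51404644 0.09334762 0.055     ]
```

```bash
python3 - <<'E'
from h import *
K,W=cam("wrist");K2,W2=cam("top");s=ctrl.get_state();print(s["eef_pos"],R.from_quat(s["tcp_rot"]).as_matrix().round(4))
im=cv2.imread("pics/w3.png");g=cv2.cvtColor(im,cv2.COLOR_BGR2GRAY).astype(float)
for u in(60,120,180,220): print(u,g[225:265,u-3:u+4].mean(1).round(0).astype(int).tolist())
# rod in tool coords assuming straight-down rod plane
for p in [(60,246),(180,246)]:
    for z in(.0755,.065): print(p,z,onz(K,W,p,z).round(4))
# nominal rod projected
u=np.array([.0698,-.9976])
for t in(.05,.1,.2): print(t,proj(K,W,[*(s["eef_pos"][:2]+t*u),.0755]).round(1))
E
```

```text
[0.50866186 0.29586942 0.11909657] [[-9.975e-01 -7.000e-02  2.100e-03]
 [-7.000e-02  9.975e-01  7.000e-04]
 [-2.200e-03  6.000e-04 -1.000e+00]]
60 [113, 122, 127, 128, 132, 140, 146, 148, 148, 148, 149, 150, 149, 147, 139, 116, 90, 82, 85, 89, 92, 93, 94, 93, 93, 91, 88, 86, 93, 113, 135, 147, 150, 151, 150, 150, 150, 151, 151, 151]
120 [81, 82, 81, 81, 82, 82, 82, 82, 82, 83, 84, 85, 85, 85, 83, 78, 76, 80, 85, 89, 91, 93, 94, 94, 94, 91, 89, 86, 83, 82, 83, 85, 85, 85, 85, 85, 85, 85, 85, 85]
180 [87, 86, 86, 85, 85, 84, 84, 84, 85, 86, 86, 87, 88, 87, 85, 81, 79, 81, 85, 89, 92, 94, 96, 96, 95, 92, 88, 85, 82, 78, 79, 84, 86, 87, 87, 87, 86, 86, 86, 85]
220 [89, 88, 88, 89, 89, 90, 89, 89, 88, 88, 87, 87, 86, 87, 85, 81, 78, 81, 85, 89, 92, 95, 98, 99, 96, 93, 89, 86, 83, 80, 81, 84, 85, 86, 86, 86, 86, 86, 85, 85]
(60, 246) 0.0755 [0.5166 0.173  0.0755]
(60, 246) 0.065 [0.5219 0.1661 0.065 ]
(180, 246) 0.0755 [0.5118 0.2409 0.0755]
(180, 246) 0.065 [0.5169 0.238  0.065 ]
0.05 [189.  247.1]
0.1 [101.  247.1]
0.2 [-75.  247.1]
```

The apparent 10 mm offset came from an image taken before the arm had settled. The wrist image puts the rod on its nominal line (row 247 measured against 247.1), so I'm inserting it now.

send_rows([
  [0,-0.015,0,0,-1],
  [0,-0.03,0,0,-1],
  [0,-0.045,0,0,-1],
  [0,-0.06,0,0,-1],
  [0,-0.075,0,0,-1],
  [0,-0.09,0,0,-1],
  [0,-0.105,0,0,-1],
  [0,-0.12,0,0,-1],
  [0,-0.135,0,0,-1],
  [0,-0.15,0,0,-1],
  [0,-0.159,0,0,-1],
  [0,-0.159,0,0,-1],
])

```text
time: 5.75
eef_pos: [0.5194, 0.1363, 0.1173]
tcp_rot: [-0.035, 0.999, -0.0, 0.0]
contact_force: [0.0, 0.4, -1.3]
opening: 0.125
finger_force: 108.0
```

send_rows([
  [0,0,0,0,-1],
  [0,0,0,0,-1],
  [0,0,-0.005,0,-1],
  [0,0,-0.01,0,-1],
  [0,0,-0.01,0,-1],
  [0,0,-0.01,0,-1],
])

```text
time: 6.35
eef_pos: [0.5194, 0.1377, 0.1278]
tcp_rot: [-0.036, 0.999, 0.0, 0.0]
contact_force: [-0.2, 0.2, 0.1]
opening: 0.121
finger_force: 108.0
```

```bash
python3 - <<'E'
from h import *
im,K,W=shot("top","t4");im2,_,_=shot("scene","s4");s=ctrl.get_state();print(s["eef_pos"],s["contact_force"],s["wrist_torque"])
a=cv2.resize(im[190:280,220:340],(480,360),interpolation=2)
b=cv2.resize(im2[160:270,200:300],(320,352),interpolation=2);b=np.vstack([b,b[:8]])
cv2.imwrite("pics/v4.png",np.hstack([a,b]))
E
```

```text
[0.51911636 0.13755187 0.12732776] [ 0.04754701  0.69137356 -1.53427197] [ 0.08022058  0.05430791 -0.01944358]
```

View pics/v4.png

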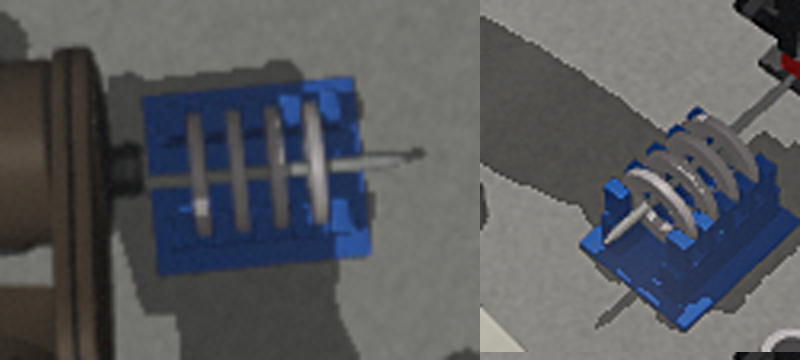

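The rod runs through all four rings and its tip shows beyond the last one at crop (415,153). Lifting now.

send_rows([
  [0,0,-0.01,0,-1],
  [0,0,-0.02,0,-1],
  [0,0,-0.032,0,-1],
  [0,0,-0.044,0,-1],
  [0,0,-0.056,0,-1],
  [0,0,-0.068,0,-1],
  [0,0,-0.08,0,-1],
  [0,0,-0.092,0,-1],
  [0,0,-0.104,0,-1],
  [0,0,-0.116,0,-1],
  [0,0,-0.123,0,-1],
  [0,0,-0.123,0,-1],
])

```text
time: 7.65
eef_pos: [0.5199, 0.1376, 0.252]
tcp_rot: [-0.035, 0.999, 0.0, 0.001]
contact_force: [-0.0, -1.0, -4.1]
opening: 0.12
finger_force: 107.9
```

send_rows([
  [0,0,0,0,-1],
  [0,0,0,0,-1],
])

```text
time: 7.85
eef_pos: [0.5187, 0.1374, 0.2494]
tcp_rot: [-0.035, 0.999, 0.0, -0.001]
contact_force: [0.6, 0.3, -2.7]
opening: 0.123
finger_force: 107.9
```

```bash
python3 - <<'E'
from h import *
im2,K2,W2=shot("scene","s5");im,K,W=shot("top","t5");s=ctrl.get_state();print(s["contact_force"],s["wrist_torque"])
im3,K3,W3=shot("wrist","w5")
a=cv2.resize(im2[90:250,180:340],(480,480),interpolation=2);b=cv2.resize(im3[150:],(320,154));c=cv2.resize(im[190:280,220:340],(320,240),interpolation=2)
v=np.zeros((480,800,3),np.uint8);v[:,:480]=a;v[:154,480:]=b;v[160:400,480:]=c;cv2.imwrite("pics/v5.png",v)
move([.5808,-.184,.25],-89.1)
E
```

```text
[ 0.26888148  0.02262535 -2.70091231] [0.25380667 0.01705645 0.01189026]
shift [-0.0391 -0.325  -0.0005] turn 3.2 q6 -1.57 now [0.5189 0.1375 0.2495]
```

View pics/v5.png

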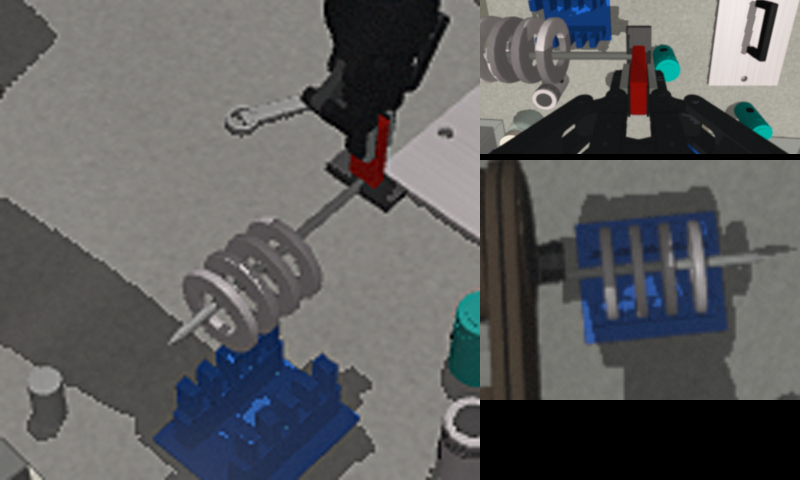

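All four rings hang on the skewer. Carrying it to the tank.

send_rows([
  [0,-0.01,0,0,-1],
  [-0.004,-0.03,0,0.5,-1],
  [-0.008,-0.06,0,1,-1],
  [-0.012,-0.095,0,1.5,-1],
  [-0.016,-0.13,0,2,-1],
  [-0.02,-0.165,0,2.5,-1],
  [-0.024,-0.2,0,3.2,-1],
  [-0.028,-0.235,0,3.2,-1],
  [-0.032,-0.27,0,3.2,-1],
  [-0.036,-0.298,0,3.2,-1],
  [-0.038,-0.316,0,3.2,-1],
  [-0.0391,-0.325,0,3.2,-1],
])

```text
time: 9.2
eef_pos: [0.5809, -0.1858, 0.2499]
tcp_rot: [-0.007, 1.0, 0.0, -0.001]
contact_force: [0.3, 0.3, -3.9]
opening: 0.128
finger_force: 107.9
```

send_rows([
  [0,0,0,0,-1],
  [0,0,0,0,-1],
  [0,0,0,0,-1],
  [0,0,0,0,-1],
])

```text
time: 9.6
eef_pos: [0.5812, -0.1828, 0.2504]
tcp_rot: [-0.008, 1.0, 0.0, 0.0]
contact_force: [0.3, 0.2, -3.7]
opening: 0.126
finger_force: 107.8
```

```bash
python3 - <<'E'
from h import *
im3,K3,W3=shot("wrist","w6");im,K,W=shot("top","t6")
c,_=blobs(im3,(105,130,60),(125,255,255),100)
for q,s in c: print("blue",q,s,onz(K3,W3,q,.077).round(4))
for q,s in blobs(im3,(10,110,70),(25,255,255),20)[0]: print("brass",q,s,onz(K3,W3,q,.117).round(4))
for q,s in blobs(im3,(0,150,60),(6,255,255),30)[0]: print("red",q,s,onz(K3,W3,q,.152).round(4))
move([.5808,-.184,.1265],-89.1)
a=cv2.resize(im[150:310,300:480],(400,356),interpolation=2);b=cv2.resize(im3,(400,300));v=np.zeros((356,800,3),np.uint8);v[:,:400]=a;v[:300,400:]=b;cv2.imwrite("pics/v6.png",v)
E
```

```text
blue [472.1 127.6] [400, 71, 160, 113, 14334] [ 0.5236 -0.0131  0.077 ]
blue [276. 183.] [261, 170, 31, 26, 776] [ 0.5762 -0.1839  0.077 ]
red [277.  292.6] [261, 230, 33, 121, 3430] [ 0.6451 -0.1818  0.152 ]
shift [ 0.0004 -0.0009  0.1239] turn 0.0 q6 -2.06 now [ 0.5812 -0.1831  0.2504]
```

View pics/v6.png

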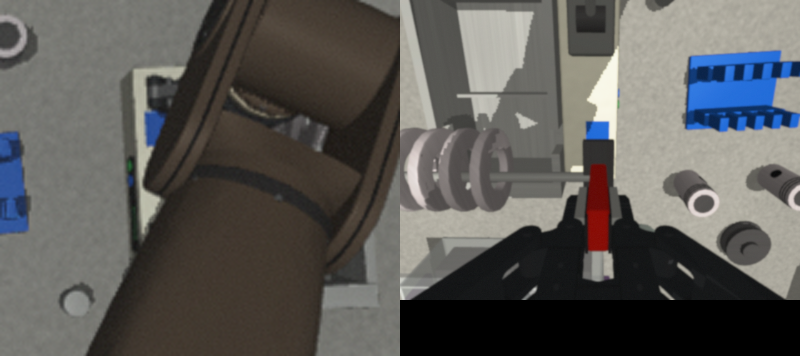

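send_rows([
  [0,-0.001,0.015,0,-1],
  [0,-0.001,0.03,0,-1],
  [0,-0.001,0.045,0,-1],
  [0,-0.001,0.06,0,-1],
  [0,-0.001,0.075,0,-1],
  [0,-0.001,0.09,0,-1],
  [0,-0.001,0.1,0,-1],
  [0,-0.001,0.11,0,-1],
  [0,-0.001,0.116,0,-1],
  [0,-0.001,0.12,0,-1],
  [0,-0.001,0.122,0,-1],
  [0,-0.001,0.122,0,-1],
])

```text
time: 10.9
eef_pos: [0.5813, -0.185, 0.1285]
tcp_rot: [-0.007, 1.0, -0.0, 0.0]
contact_force: [0.1, 0.3, -2.9]
opening: 0.126
finger_force: 107.7
```

send_rows([
  [0,0,0,0,-1],
  [0,0,0.002,0,-1],
  [0,0,0.004,0,-1],
  [0,0,0.005,0,-1],
  [0,0,0.005,0,-1],
  [0,0,0.005,0,-1],
])

```text
time: 11.5
eef_pos: [0.5816, -0.185, 0.1243]
tcp_rot: [-0.008, 1.0, -0.0, 0.0]
contact_force: [-2.8, 1.5, 2.7]
opening: 0.127
finger_force: 108.4
```

```bash
python3 - <<'E'
from h import *
im3,K3,W3=shot("wrist","w7");im,K,W=shot("scene","s7");s=ctrl.get_state();print(s["eef_pos"],s["contact_force"],s["wrist_torque"])
a=cv2.resize(im[200:390,70:270],(400,380),interpolation=2);b=cv2.resize(im3,(400,300));v=np.zeros((380,800,3),np.uint8);v[:,:400]=a;v[:300,400:]=b;cv2.imwrite("pics/v7.png",v)
E
```

```text
[ 0.58153915 -0.1850641   0.12431008] [-2.97797153  1.70757665  3.6586984 ] [ 0.2309333   0.36245483 -0.06855756]
```

View pics/v7.png

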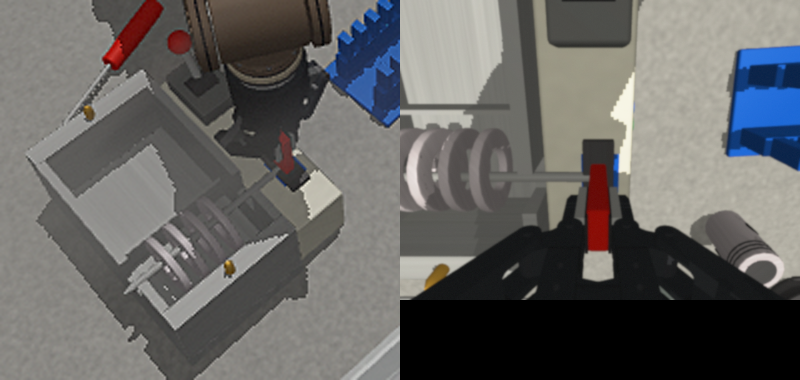

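The rod lies in both notches, the rings hang inside, and the foot covers the patch. Releasing.

send_rows([
  [0,0,-0.001,0,-0.2],
  [0,0,-0.001,0,0],
  [0,0,-0.001,0,0],
  [0,0,-0.001,0,0],
  [0,0,-0.03,0,0],
  [0,0,-0.07,0,0],
  [0,0,-0.12,0,0],
  [0,0,-0.16,0,1],
  [0,0,-0.16,0,1],
  [0,0,-0.16,0,1],
])

```text
time: 12.6
eef_pos: [0.5817, -0.1853, 0.2848]
tcp_rot: [-0.007, 1.0, -0.001, 0.001]
contact_force: [-0.6, 0.5, -0.7]
opening: 0.975
finger_force: 0.0
```

```bash
python3 - <<'E'
from h import *
im3,K3,W3=shot("wrist","w8")
for q,s in blobs(im3,(0,150,60),(6,255,255),30)[0]: print("red",q,s,onz(K3,W3,q,.151).round(4))
for q,s in blobs(im3,(10,110,70),(25,255,255),8)[0]: print("brass",q,s,onz(K3,W3,q,.117).round(4))
print("exp",proj(K3,W3,[.5812,-.1843,.151]))
im,K,W=shot("top","t8");g=cv2.cvtColor(im,cv2.COLOR_BGR2GRAY)
# pistons, seen from top
for (u,v) in [(242,175),(303,168)]:
    r=g[v-16:v+16,u-16:u+16];m=(r>105).astype(np.uint8)
    n,l,st,c=cv2.connectedComponentsWithStats(m);i=1+np.argmax(st[1:,4]);pts=cv2.findNonZero((l==i).astype(np.uint8))
    (cx,cy),rad=cv2.minEnclosingCircle(pts);p=(cx+u-16,cy+v-16);print("piston",p,rad,onz(K,W,p,.074).round(4),"r mm",rad*2.27)
cv2.imwrite("pics/v8.png",cv2.resize(im[150:310,210:480],None,fx=2.9,fy=2.9,interpolation=2))
E
```

```text
red [277.4 191.3] [270, 169, 16, 44, 622] [ 0.5741 -0.1854  0.151 ]
brass [155.3 251.9] [149, 246, 13, 13, 114] [ 0.6463 -0.3028  0.117 ]
exp [278.62576824 199.74540836]
piston (241.5, 174.5) 21.92041015625 [0.6643 0.1118 0.074 ] r mm 49.7593310546875
piston (302.5, 167.5) 21.92041015625 [ 0.6775 -0.0294  0.074 ] r mm 49.7593310546875
```

View pics/w8.png

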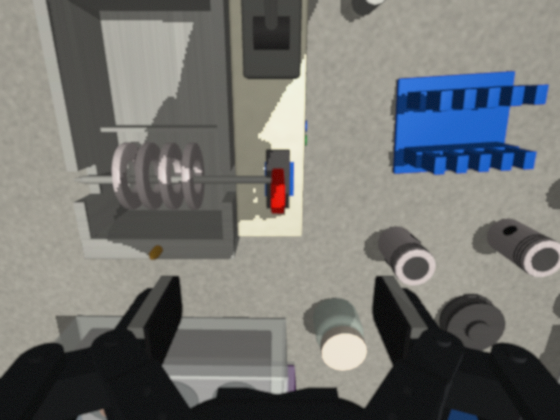

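The skewer stands on the patch with its rings inside the tank, and the peg position agrees within 1 mm. The pistons' tops are at (414,266) and (542,257).

```bash
cat >> h.py <<'E'
def ell(im,box,th=120):
    "ellipse centres of bright ring-like blobs in box u0,v0,u1,v1"
    u0,v0,u1,v1=box;g=cv2.cvtColor(im,cv2.COLOR_BGR2GRAY)[v0:v1,u0:u1]
    cs,_=cv2.findContours((g>th).astype(np.uint8),cv2.RETR_EXTERNAL,cv2.CHAIN_APPROX_NONE)
    c=max(cs,key=cv2.contourArea);(x,y),ax,a=cv2.fitEllipse(cv2.convexHull(c));return np.array([x+u0,y+v0]),ax
E
python3 - <<'E'
from h import *
K,W=cam("top");im=cv2.imread("pics/t8.png")
for b in [(285,150,320,185),(225,155,258,192)]:
    p,ax=ell(im,b);print("top",p,ax,onz(K,W,p,.074).round(4))
K,W=cam("wrist");im=cv2.imread("pics/w8.png")
for b in [(385,240,445,290),(515,225,560,285)]:
    p,ax=ell(im,b,150);print("wrist",p,ax,onz(K,W,p,.074).round(4))
move([.681,-.029,.2],180.9)
E
```

```text
top [298.40686417 162.85964489] (37.1201057434082, 50.4537353515625) [ 0.6886 -0.0202  0.074 ]
top [240.70779705 165.58131218] (28.373720169067383, 41.621253967285156) [0.6853 0.1134 0.074 ]
wrist [430.36347198 265.75598526] (52.57440185546875, 70.5855941772461) [ 0.6753 -0.0129  0.074 ]
wrist [542.44050217 262.4143486 ] (50.246299743652344, 81.85905456542969) [0.6694 0.1104 0.074 ]
shift [-0.1031  0.154   0.0812] turn 90.0 q6 -2.06 now [ 0.5805 -0.1846  0.2813]
```

send_rows([
  [-0.02,0.03,0.01,8.5,1],
  [-0.04,0.06,0.03,17,1],
  [-0.06,0.09,0.05,25.5,1],
  [-0.08,0.12,0.07,34,1],
  [-0.103,0.154,0.08,42.5,1],
  [-0.103,0.154,0.08,51,1],
  [-0.103,0.154,0.08,59.5,1],
  [-0.103,0.154,0.08,68,1],
  [-0.103,0.154,0.08,76.5,1],
  [-0.103,0.154,0.08,85,1],
  [-0.103,0.154,0.08,90,1],
  [-0.103,0.154,0.08,90,1],
])

```text
time: 13.9
eef_pos: [0.6806, -0.0292, 0.2003]
tcp_rot: [0.702, 0.712, -0.001, -0.002]
contact_force: [-0.7, -0.3, 0.1]
opening: 1.0
finger_force: 0.0
```

send_rows([
  [0,0,0,0,1],
  [0,0,0,0,1],
  [0,0,0,0,1],
])

```text
time: 14.2
eef_pos: [0.6817, -0.0294, 0.2028]
tcp_rot: [0.702, 0.713, -0.0, -0.0]
contact_force: [-0.2, 0.2, 0.3]
opening: 1.002
finger_force: 0.0
```

```bash
python3 - <<'E'
from h import *
im,K,W=shot("wrist","w9");move([.681,-.029,.2],180.9)
print("exp",proj(K,W,[.681,-.029,.074]))
g=cv2.cvtColor(im,cv2.COLOR_BGR2GRAY)
c=cv2.HoughCircles(cv2.medianBlur(g,3),cv2.HOUGH_GRADIENT,1,40,param1=120,param2=25,minRadius=25,maxRadius=60)
for q in (c[0] if c is not None else []): print(q,onz(K,W,q[:2],.074).round(4))
E
```

```text
shift [ 0.0004 -0.0008  0.0031] turn -0.0 q6 -0.21 now [ 0.6818 -0.0294  0.2031]
exp [276.52148441 201.45894965]
[423.5  56.5  56.1] [0.7827 0.0793 0.074 ]
[277.5 197.5  28.8] [ 0.6817 -0.0257  0.074 ]
[418.5 278.5  26. ] [ 0.8052 -0.097   0.074 ]
```

View pics/w9.png

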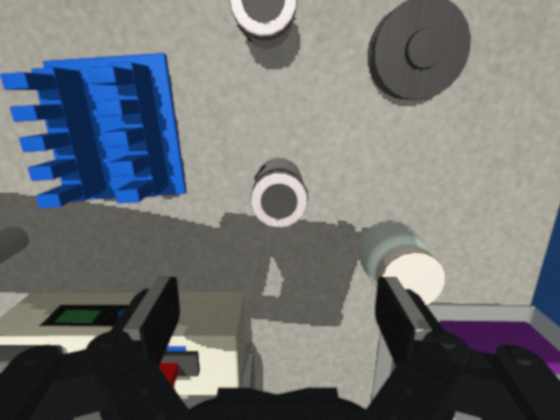

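The piston's top is centred at (279,199), within 3 mm of the expected place. Grasping it.

send_rows([
  [0.0025,0.001,0.05,0,1],
  [0.0025,0.001,0.1,0,1],
  [0.0025,0.001,0.14,0,1],
  [0.0025,0.001,0.152,0,1],
  [0.0025,0.001,0.152,0,1],
  [0.0025,0.001,0.152,0,-0.5],
  [0.0025,0.001,0.152,0,-0.5],
  [0.0025,0.001,0.152,0,-0.5],
  [0.0025,0.001,0.152,0,-0.5],
  [0.0025,0.001,0.152,0,-0.5],
  [0.0025,0.001,0.152,0,-0.5],
  [0.0025,0.001,0.152,0,-0.5],
], squeeze=70)

```text
time: 15.45
eef_pos: [0.6846, -0.0273, 0.055]
tcp_rot: [0.702, 0.712, 0.001, 0.002]
contact_force: [-1.0, 0.4, 5.8]
opening: 0.516
finger_force: 70.9
```

send_rows([
  [0,0,0,0,-0.5],
  [0,0,-0.04,0,-0.5],
  [0,0,-0.09,0,-0.5],
  [0,0,-0.14,0,-0.5],
  [0,0,-0.18,0,-0.5],
  [0,0,-0.18,0,-0.5],
  [0,0,-0.18,0,-0.5],
])

```text
time: 16.15
eef_pos: [0.6833, -0.0269, 0.2334]
tcp_rot: [0.702, 0.712, 0.001, 0.002]
contact_force: [-0.1, 0.0, -1.6]
opening: 0.515
finger_force: 71.9
```

```bash
cat >> h.py <<'E'
C=np.array([.528,-.3052]);TY=np.radians(.88)
def tank(x,y): return C+np.array([np.cos(TY),np.sin(TY)])*x+np.array([-np.sin(TY),np.cos(TY)])*y
E
python3 - <<'E'
from h import *
p=tank(-.048,-.032);print(p);move([*p,.23],.88);p=tank(-.048,.032);print(p)
E
```

```text
[ 0.48049713 -0.33793342]
shift [-0.3079 -0.2075  0.0029] turn -0.0 q6 -0.2 now [ 0.6833 -0.0269  0.2334]
[ 0.4795142  -0.27394097]
```

send_rows([
  [-0.02,-0.015,-0.01,0,-0.5],
  [-0.05,-0.035,-0.01,0,-0.5],
  [-0.085,-0.058,-0.01,0,-0.5],
  [-0.12,-0.082,-0.01,0,-0.5],
  [-0.155,-0.105,-0.01,0,-0.5],
  [-0.19,-0.128,-0.01,0,-0.5],
  [-0.225,-0.152,-0.01,0,-0.5],
  [-0.26,-0.176,-0.01,0,-0.5],
  [-0.29,-0.196,-0.01,0,-0.5],
  [-0.308,-0.2075,-0.01,0,-0.5],
  [-0.308,-0.2075,-0.01,0,-0.5],
  [-0.308,-0.2075,-0.01,0,-0.5],
])

```text
time: 17.35
eef_pos: [0.4791, -0.3373, 0.2388]
tcp_rot: [0.702, 0.712, 0.0, -0.002]
contact_force: [1.3, -0.7, -2.2]
opening: 0.518
finger_force: 71.9
```

send_rows([
  [0,0,0.03,0,-0.5],
  [0,0,0.06,0,-0.5],
  [0,0,0.09,0,-0.5],
  [0,0,0.12,0,-0.5],
  [0,0,0.14,0,-0.5],
  [0,0,0.15,0,-0.5],
  [0,0,0.158,0,-0.5],
  [0,0,0.163,0,-0.5],
  [0,0,0.163,0,-0.5],
  [0,0,0.163,0,-0.5],
])

```text
time: 18.35
eef_pos: [0.4806, -0.3384, 0.0794]
tcp_rot: [0.702, 0.712, 0.0, 0.001]
contact_force: [0.1, -0.2, -2.1]
opening: 0.515
finger_force: 71.9
```

```bash
python3 - <<'E'
from h import *
s=ctrl.get_state();print(s["contact_force"]);move([*tank(-.048,-.032),.075],.88)
E
```

```text
[ 0.13609327 -0.23479143 -2.05729987]
shift [ 0.0005 -0.0001  0.0044] turn -0.0 q6 -0.8 now [ 0.4806 -0.3384  0.0794]
```

send_rows([
  [0,0,0.002,0,-0.5],
  [0,0,0.004,0,-0.5],
  [0,0,0.005,0,-0.5],
  [0,0,0.005,0,-0.5],
  [0,0,0.005,0,0.35],
  [0,0,0.005,0,0.35],
  [0,0,0.005,0,0.35],
  [0,0,-0.03,0,0.35],
  [0,0,-0.07,0,0.35],
  [0,0,-0.12,0,0.35],
  [0,0,-0.165,0,1],
  [0,0,-0.165,0,1],
])

```text
time: 19.55
eef_pos: [0.4829, -0.3407, 0.2526]
tcp_rot: [0.702, 0.712, -0.0, 0.008]
contact_force: [0.3, -0.2, 0.3]
opening: 0.982
finger_force: 0.0
```

```bash
python3 - <<'E'
from h import *
im,K,W=shot("wrist","w10")
print("exp top",proj(K,W,[*tank(-.048,-.032),.094]))
g=cv2.cvtColor(im,cv2.COLOR_BGR2GRAY)
c=cv2.HoughCircles(cv2.medianBlur(g,3),cv2.HOUGH_GRADIENT,1,30,param1=120,param2=22,minRadius=20,maxRadius=45)
for q in (c[0] if c is not None else []): print(q,onz(K,W,q[:2],.094).round(4))
move([.667,.112,.2],.88)
E
```

```text
exp top [272.5422928  186.85824501]
[270.5 190.5  23. ] [ 0.4787 -0.3413  0.094 ]
[367.5 142.5  26.7] [ 0.5604 -0.2981  0.094 ]
shift [0.4491 0.1918 0.0467] turn -0.0 q6 -0.8 now [ 0.4817 -0.3396  0.2485]
```

send_rows([
  [0.449,0.192,0,0,1],
  [0.449,0.192,0,0,1],
  [0.449,0.192,0,0,1],
  [0.449,0.192,0,0,1],
  [0.449,0.192,0,0,1],
  [0.449,0.192,0,0,1],
  [0.449,0.192,0,0,1],
  [0.449,0.192,0,0,1],
  [0.449,0.192,0,0,1],
  [0.449,0.192,0.02,0,1],
  [0.449,0.192,0.0467,0,1],
  [0.449,0.192,0.0467,0,1],
])

```text
time: 20.8
eef_pos: [0.6617, 0.1151, 0.189]
tcp_rot: [0.701, 0.713, -0.005, -0.004]
contact_force: [-0.6, 0.2, -1.5]
opening: 0.999
finger_force: 0.0
```

send_rows([
  [0,0,0,0,1],
  [0,0,0,0,1],
  [0,0,0,0,1],
])

```text
time: 21.1
eef_pos: [0.666, 0.1129, 0.1985]
tcp_rot: [0.702, 0.712, 0.001, 0.001]
contact_force: [0.2, -1.0, -0.2]
opening: 1.002
finger_force: 0.0
```

```bash
python3 - <<'E'
from h import *
im,K,W=shot("wrist","w11");print("exp",proj(K,W,[.667,.112,.074]))
g=cv2.cvtColor(im,cv2.COLOR_BGR2GRAY)
c=cv2.HoughCircles(cv2.medianBlur(g,3),cv2.HOUGH_GRADIENT,1,30,param1=120,param2=22,minRadius=20,maxRadius=45)
hs=cv2.cvtColor(im,cv2.COLOR_BGR2HSV)
for q in (c[0] if c is not None else []): 
    P=onz(K,W,q[:2],.074);print(q,P.round(4),hs[int(q[1]),min(559,int(q[0]))]); 
    if abs(q[0]-277)<60: move([*P[:2],.051],.88)
E
```

```text
exp [278.04661778 204.66044421]
[411.5 209.5  42.1] [0.7734 0.1093 0.074 ] [20  9 81]
[196.5  91.5  32.7] [0.6077 0.196  0.074 ] [ 88 227 194]
[282.5 197.5  30.5] [0.6704 0.118  0.074 ] [18 16 79]
shift [0.0049 0.0041 0.1475] turn -0.1 q6 0.0 now [0.666  0.113  0.1985]
[391.5   9.5  31.5] [0.7405 0.2493 0.074 ] [18 49 93]
```

send_rows([
  [0.004,0.004,0.05,0,1],
  [0.004,0.004,0.1,0,1],
  [0.004,0.004,0.135,0,1],
  [0.004,0.004,0.146,0,1],
  [0.004,0.004,0.146,0,1],
  [0.004,0.004,0.146,0,-0.5],
  [0.004,0.004,0.146,0,-0.5],
  [0.004,0.004,0.146,0,-0.5],
  [0.004,0.004,0.146,0,-0.5],
  [0.004,0.004,0.146,0,-0.5],
  [0.004,0.004,0.146,0,-0.5],
  [0.004,0.004,0.146,0,-0.5],
], squeeze=70)

```text
time: 22.35
eef_pos: [0.671, 0.118, 0.0541]
tcp_rot: [0.702, 0.712, 0.002, 0.002]
contact_force: [-2.1, -0.6, 6.5]
opening: 0.519
finger_force: 71.2
```

send_rows([
  [0,0,0,0,-0.5],
  [0,0,-0.04,0,-0.5],
  [0,0,-0.09,0,-0.5],
  [0,0,-0.14,0,-0.5],
  [0,0,-0.19,0,-0.5],
  [0,0,-0.19,0,-0.5],
  [0,0,-0.19,0,-0.5],
])

```text
time: 23.05
eef_pos: [0.67, 0.118, 0.2438]
tcp_rot: [0.702, 0.712, 0.002, 0.002]
contact_force: [-0.4, 1.2, -3.0]
opening: 0.516
finger_force: 72.0
```

```bash
python3 - <<'E'
from h import *
p=tank(-.048,.0315);move([*p,.245],.88)
E
```

```text
shift [-0.3895 -0.1964 -0.0023] turn -0.0 q6 0.01 now [0.67   0.118  0.2438]
```

send_rows([
  [-0.02,-0.01,0,0,-0.5],
  [-0.055,-0.028,0,0,-0.5],
  [-0.095,-0.048,0,0,-0.5],
  [-0.135,-0.068,0,0,-0.5],
  [-0.175,-0.088,0,0,-0.5],
  [-0.215,-0.108,0,0,-0.5],
  [-0.255,-0.128,0,0,-0.5],
  [-0.295,-0.148,0,0,-0.5],
  [-0.335,-0.169,0,0,-0.5],
  [-0.37,-0.187,0,0,-0.5],
  [-0.3895,-0.1964,0,0,-0.5],
  [-0.3895,-0.1964,0,0,-0.5],
])

```text
time: 24.25
eef_pos: [0.4764, -0.276, 0.2379]
tcp_rot: [0.703, 0.711, -0.0, -0.002]
contact_force: [0.5, 0.2, -0.7]
opening: 0.514
finger_force: 71.9
```

send_rows([
  [0,0,0,0,-0.5],
  [0,0,0,0,-0.5],
])

```text
time: 24.45
eef_pos: [0.4786, -0.2732, 0.2393]
tcp_rot: [0.701, 0.713, 0.0, -0.001]
contact_force: [1.8, -0.3, -1.6]
opening: 0.519
finger_force: 71.9
```

```bash
python3 - <<'E'
from h import *
p=tank(-.048,.0315);move([*p,.074],.88)
E
```

```text
shift [-0.0016  0.0012  0.1653] turn 0.0 q6 -0.72 now [ 0.4786 -0.2732  0.2393]
```

send_rows([
  [0,0,0.03,0,-0.5],
  [0,0,0.06,0,-0.5],
  [0,0,0.09,0,-0.5],
  [0,0,0.12,0,-0.5],
  [0,0,0.14,0,-0.5],
  [0,0,0.15,0,-0.5],
  [0,0,0.156,0,-0.5],
  [0,0,0.16,0,-0.5],
  [0,0,0.164,0,-0.5],
  [0,0,0.164,0,-0.5],
  [0,0,0.164,0,-0.5],
  [0,0,0.164,0,-0.5],
])

```text
time: 25.65
eef_pos: [0.479, -0.2748, 0.0773]
tcp_rot: [0.702, 0.712, 0.0, 0.001]
contact_force: [-0.1, 0.4, -2.6]
opening: 0.517
finger_force: 71.9
```

```bash
python3 - <<'E'
from h import *
s=ctrl.get_state();print(s["contact_force"]);p=tank(-.048,.0315);move([*p,.074],.88)
E
```

```text
[-0.11273846  0.41950234 -2.59734709]
shift [0.0004 0.0006 0.0033] turn -0.0 q6 -0.72 now [ 0.479  -0.2748  0.0773]
```

send_rows([
  [0,0,0.002,0,-0.5],
  [0,0,0.004,0,-0.5],
  [0,0,0.004,0,-0.5],
  [0,0,0.004,0,0.35],
  [0,0,0.004,0,0.35],
  [0,0,0.004,0,0.35],
  [0,0,0.004,0,0.35],
  [0,0,-0.03,0,0.35],
  [0,0,-0.07,0,0.35],
  [0,0,-0.12,0,0.35],
  [-0.015,0.025,-0.165,0,1],
  [-0.03,0.049,-0.205,0,1],
])

```text
time: 26.85
eef_pos: [0.527, -0.3029, 0.2818]
tcp_rot: [0.702, 0.712, 0.0, 0.001]
contact_force: [0.6, -0.2, -0.5]
opening: 0.979
finger_force: 0.0
```

send_rows([
  [0,0,0,0,1],
  [0,0,0,0,1],
  [0,0,0,0,1],
  [0,0,0,0,1],
])

```text
time: 27.25
eef_pos: [0.5256, -0.302, 0.2769]
tcp_rot: [0.702, 0.712, -0.0, -0.002]
contact_force: [0.0, 0.6, 0.2]
opening: 0.998
finger_force: 0.0
```

```bash
python3 - <<'E'
from h import *
im,K,W=shot("wrist","w12")
print(ctrl.get_state()["eef_pos"])
for q,s in blobs(im,(8,90,50),(28,255,255),6)[0]: print("brass",q,s,onz(K,W,q,.117).round(4))
for t in(.1185,-.1185): print(proj(K,W,[*tank(t,0),.117]))
g=cv2.cvtColor(im,cv2.COLOR_BGR2GRAY)
for y in(-.035,.0315): print("exp piston",proj(K,W,[*tank(-.048,y),.094]))
c=cv2.HoughCircles(cv2.medianBlur(g,3),cv2.HOUGH_GRADIENT,1,30,param1=120,param2=20,minRadius=18,maxRadius=40)
for q in (c[0] if c is not None else []): print(q,onz(K,W,q[:2],.094).round(4))
# lid in top view: holes/plate
im,K,W=shot("top","t12");g=cv2.cvtColor(im,cv2.COLOR_BGR2GRAY)
m=cv2.inRange(g[160:310,85:195],115,255);n,l,st,cc=cv2.connectedComponentsWithStats(m);i=1+np.argmax(st[1:,4])
r=cv2.minAreaRect(cv2.findNonZero((l==i).astype(np.uint8)));bp=cv2.boxPoints(r)+[85,160]
Q=np.array([onz(K,W,p,.008)[:2] for p in bp]);print("lid",Q.mean(0),r,[np.linalg.norm(Q[k]-Q[k-1]).round(3) for k in range(4)],[np.degrees(np.arctan2(*(Q[k]-Q[k-1])[::-1])).round(1) for k in range(4)])
E
```

```text
[ 0.52573489 -0.30216066  0.27718337]
brass [147.9 194.4] [141, 188, 15, 14, 148] [ 0.4096 -0.3061  0.117 ]
brass [414.2 195.1] [407, 189, 15, 13, 140] [ 0.647  -0.3029  0.117 ]
[413.59506601 195.56308096]
[147.92340827 195.43879638]
exp piston [231.75453016 223.07115335]
exp piston [228.70637453 155.92052635]
[229.5 220.5  22.5] [ 0.4784 -0.3383  0.094 ]
[333.5 174.5  32.7] [ 0.5778 -0.2905  0.094 ]
[231.5 160.5  19.6] [ 0.482  -0.2787  0.094 ]
[136.5  50.5  20.1] [ 0.4042 -0.1863  0.094 ]
lid [0.52307724 0.37559481] ((51.38235092163086, 80.52941131591797), (138.3579559326172, 72.76751708984375), 85.42607879638672) [np.float64(0.337), np.float64(0.18), np.float64(0.337), np.float64(0.174)] [np.float64(5.8), np.float64(-86.7), np.float64(-175.2), np.float64(93.4)]
```

```bash
python3 - <<'E'
from h import *
K,W=cam("top");a=onz(K,W,(142,286),.008);b=onz(K,W,(137,189),.008);c=(a+b)/2;print(a,b,c,np.linalg.norm(a-b));d=b-a;y=np.degrees(np.arctan2(d[1],d[0]));print(y)
move([c[0],c[1],.26],y-90)
im=cv2.imread("pics/t12.png")
m=cv2.inRange(cv2.cvtColor(im,cv2.COLOR_BGR2GRAY)[170:310,90:190],0,40);n,l,st,cc=cv2.connectedComponentsWithStats(m)
for i in range(1,n):
    if st[i][4]>40: print("dark",st[i],cc[i]+[90,170])
E
```

```text
[0.41071635 0.36035253 0.008     ] [0.64699362 0.37544523 0.008     ] [0.52885498 0.36789888 0.008     ] 0.23675881791828993
3.6549196761177996
shift [0.6701 0.0129 0.019 ] turn 87.2 q6 -0.7 now [ 0.5259 -0.3023  0.2776]
dark [44 44  9 45 94] [136.63829787 235.9787234 ]
```

send_rows([
  [0.05,0,0,8.5,1],
  [0.1,0,0,17,1],
  [0.15,0,0,25.5,1],
  [0.2,0,0,34,1],
  [0.25,0,0,42.5,1],
  [0.3,0,0,51,1],
  [0.35,0,0,59.5,1],
  [0.4,0,0,68,1],
  [0.45,0,0,76.5,1],
  [0.5,0.005,0,85,1],
  [0.55,0.01,0,87.2,1],
  [0.6,0.013,0.01,87.2,1],
])

```text
time: 28.55
eef_pos: [0.5287, 0.2632, 0.274]
tcp_rot: [1.0, 0.031, 0.001, -0.0]
contact_force: [0.2, -0.5, -0.3]
opening: 1.003
finger_force: 0.0
```

```bash
python3 - <<'E'
from h import *
move([.529,.368,.26],-86.35)
E
```

```text
shift [ 0.0067 -0.1046  0.0141] turn -0.1 q6 1.8 now [0.5287 0.2632 0.274 ]
```

send_rows([
  [0.002,-0.035,0.005,0,1],
  [0.0036,-0.07,0.009,0,1],
  [0.0036,-0.07,0.009,0,1],
  [0.0036,-0.07,0.009,0,1],
  [0.0036,-0.07,0.009,0,1],
  [0.0036,-0.07,0.009,0,1],
  [0.0036,-0.07,0.009,0,1],
])

```text
time: 29.25
eef_pos: [0.5284, 0.3303, 0.265]
tcp_rot: [1.0, 0.031, 0.0, -0.0]
contact_force: [0.4, -0.3, 0.4]
opening: 1.0
finger_force: 0.0
```

```bash
cat > lid.py <<'E'
from h import *
import sys
im,K,W=shot("wrist",sys.argv[1]);print(ctrl.get_state()["eef_pos"].round(4))
g=cv2.cvtColor(im,cv2.COLOR_BGR2GRAY)
m=cv2.inRange(g,135,255);m=cv2.morphologyEx(m,cv2.MORPH_CLOSE,np.ones((3,3)))
cs,hi=cv2.findContours(m,cv2.RETR_CCOMP,cv2.CHAIN_APPROX_NONE)
k=max(range(len(cs)),key=lambda i:cv2.contourArea(cs[i]));print("plate area",cv2.contourArea(cs[k]),cv2.minAreaRect(cs[k]))
H=[]
for i,c in enumerate(cs):
    if hi[0][i][3]==k and cv2.contourArea(c)>20:
        (x,y),r=cv2.minEnclosingCircle(c);P=onz(K,W,(x,y),.008);print("hole",round(x,1),round(y,1),round(r,1),cv2.contourArea(c),P.round(4))
        if 5<r<16: H.append(P)
if len(H)==2:
    a,b=sorted(H,key=lambda p:p[0]);d=b-a;c=(a+b)/2;y=np.degrees(np.arctan2(d[1],d[0]));print("spacing",np.linalg.norm(d),"centre",c,"yaw",y);move([*c[:2],.05],y-90)
E
python3 lid.py w13
```

```text
[0.5284 0.3304 0.265 ]
plate area 130897.0 ((279.5, 202.49996948242188), (404.99993896484375, 558.9998779296875), 90.0)
hole 370.0 356.5 3.4 26.5 [0.2695 0.1828 0.008 ]
hole 333.0 355.0 8.5 120.5 [0.2689 0.2351 0.008 ]
hole 221.5 313.0 8.7 117.5 [0.3287 0.3919 0.008 ]
hole 283.5 323.0 67.7 895.0 [0.3179 0.308  0.008 ]
hole 245.7 258.6 5.9 68.5 [0.4113 0.3623 0.008 ]
hole 244.5 167.5 56.1 2764.0 [0.5278 0.3675 0.008 ]
hole 312.0 109.0 4.1 30.0 [0.5973 0.2958 0.008 ]
hole 354.0 88.0 4.5 34.0 [0.6216 0.2528 0.008 ]
hole 492.5 80.0 3.4 25.5 [0.6388 0.1062 0.008 ]
hole 312.5 82.0 6.2 51.0 [0.6249 0.2979 0.008 ]
hole 377.0 75.0 3.2 22.0 [0.6361 0.2301 0.008 ]
hole 360.5 79.5 8.3 98.0 [0.6306 0.247  0.008 ]
hole 325.7 74.3 4.0 40.0 [0.6334 0.2846 0.008 ]
hole 349.1 72.1 5.0 51.0 [0.6371 0.2601 0.008 ]
hole 139.5 67.0 3.4 24.0 [0.6284 0.4814 0.008 ]
hole 412.0 64.5 3.4 25.0 [0.6486 0.1949 0.008 ]
hole 367.0 60.5 4.6 39.0 [0.6495 0.2428 0.008 ]
hole 445.5 55.5 4.3 39.5 [0.6594 0.1615 0.008 ]
hole 391.0 54.5 3.4 26.5 [0.6568 0.2186 0.008 ]
hole 313.0 53.5 6.6 50.0 [0.6527 0.3    0.008 ]
hole 366.0 48.0 4.5 36.0 [0.6613 0.2455 0.008 ]
hole 236.7 52.1 7.4 88.0 [0.6491 0.3794 0.008 ]
hole 29.0 48.5 4.9 39.5 [0.6392 0.5947 0.008 ]
hole 411.0 40.5 3.4 25.5 [0.6712 0.2002 0.008 ]
hole 380.5 40.5 3.8 27.0 [0.6692 0.2316 0.008 ]
hole 352.5 39.0 5.6 49.5 [0.6688 0.2607 0.008 ]
hole 394.2 33.8 7.0 83.5 [0.6763 0.2186 0.008 ]
hole 370.5 32.0 3.4 26.5 [0.6764 0.2431 0.008 ]
hole 436.5 25.5 7.9 82.0 [0.6865 0.1768 0.008 ]
hole 338.5 19.5 2.9 21.5 [0.6857 0.2772 0.008 ]
hole 313.0 19.5 3.4 24.0 [0.6841 0.303  0.008 ]
hole 12.5 20.5 5.1 43.5 [0.6643 0.607  0.008 ]
hole 384.2 8.8 3.4 28.5 [0.698  0.2325 0.008 ]
hole 420.0 12.0 8.1 106.5 [0.6975 0.196  0.008 ]
hole 439.2 12.0 13.8 269.5 [0.6987 0.1767 0.008 ]
```

```bash
sed -i 's/inRange(g,135,255)/inRange(g,165,255)/; s/>20:/>45:/' lid.py; python3 - <<'E'
from h import *
move([.5302,.3709,.245],-85.9)
E
```

```text
shift [ 0.0043 -0.0403  0.02  ] turn -0.5 q6 1.9 now [0.5284 0.3304 0.265 ]
```

send_rows([
  [0.0043,-0.0403,0.02,-0.5,1],
  [0.0043,-0.0403,0.02,-0.5,1],
  [0.0043,-0.0403,0.02,-0.5,1],
  [0.0043,-0.0403,0.02,-0.5,1],
  [0.0043,-0.0403,0.02,-0.5,1],
  [0.0043,-0.0403,0.02,-0.5,1],
])

```text
time: 29.9
eef_pos: [0.5302, 0.3713, 0.2456]
tcp_rot: [0.999, 0.036, 0.001, -0.0]
contact_force: [0.3, -0.2, 0.1]
opening: 0.996
finger_force: 0.0
```

```bash
python3 lid.py w14
```

```text
[0.5301 0.3714 0.2455]
plate area 28916.5 ((278.5, 159.0), (244.0, 155.0), 90.0)
hole 277.9 268.5 7.3 135.5 [0.4124 0.3616 0.008 ]
hole 278.0 55.3 8.8 210.0 [0.6487 0.3785 0.008 ]
spacing 0.23699708081252685 centre [0.53055453 0.37006234 0.008     ] yaw 4.102944478006828
shift [0.0002 0.0015 0.1955] turn 0.0 q6 1.95 now [0.5301 0.3714 0.2455]
```

The holes are at (277.9,268.5) and (278.0,55.3) with 237.0 mm spacing, which matches the lid. Gripping the bar.

send_rows([
  [0.0002,0.0015,0.05,0,1],
  [0.0002,0.0015,0.1,0,1],
  [0.0002,0.0015,0.15,0,1],
  [0.0002,0.0015,0.19,0,1],
  [0.0002,0.0015,0.2095,0,1],
  [0.0002,0.0015,0.2095,0,1],
  [0.0002,0.0015,0.2095,0,-1],
  [0.0002,0.0015,0.2095,0,-1],
  [0.0002,0.0015,0.2095,0,-1],
  [0.0002,0.0015,0.2095,0,-1],
  [0.0002,0.0015,0.2095,0,-1],
  [0.0002,0.0015,0.2095,0,-1],
], squeeze=110)

```text
time: 31.15
eef_pos: [0.5307, 0.3707, 0.0367]
tcp_rot: [0.999, 0.036, 0.001, -0.0]
contact_force: [0.0, -1.0, 5.2]
opening: 0.137
finger_force: 107.6
```

send_rows([
  [0,0,0,0,-1],
  [0,0,0,0,-1],
  [0,0,0,0,-1],
])

```text
time: 31.45
eef_pos: [0.5307, 0.3707, 0.0367]
tcp_rot: [0.999, 0.036, 0.001, -0.0]
contact_force: [-1.2, -1.5, 5.6]
opening: 0.146
finger_force: 107.8
```

```bash
python3 - <<'E'
from h import *
s=ctrl.get_state();Rm=R.from_quat(s["tcp_rot"]).as_matrix();print(s["eef_pos"],s["opening"],s["contact_force"],np.degrees(np.arctan2(Rm[1,1],Rm[0,1])))
E
```

```text
[0.53073623 0.37067084 0.03665646] 0.1456726348387001 [-1.1899495  -1.52489038  5.61345301] -85.84189468758021
```

send_rows([
  [0,0,-0.01,0,-1],
  [0,0,-0.03,0,-1],
  [0,0,-0.06,0,-1],
  [0,0,-0.1,0,-1],
  [0,0,-0.14,0,-1],
  [0,0,-0.18,0,-1],
  [0,0,-0.21,0,-1],
  [0,0,-0.22,0,-1],
  [0,0,-0.22,0,-1],
  [0,0,-0.22,0,-1],
])

```text
time: 32.45
eef_pos: [0.5288, 0.3697, 0.252]
tcp_rot: [0.999, 0.036, -0.002, 0.001]
contact_force: [-0.2, -0.4, -5.1]
opening: 0.14
finger_force: 107.7
```

```bash
python3 - <<'E'
from h import *
s=ctrl.get_state();print(s["contact_force"],s["wrist_torque"],s["opening"])
move([.5283,-.3045,.255],-89.2)
E
```

```text
[-0.22371599 -0.39647469 -5.13703518] [0.00677158 0.03789482 0.05503352] 0.13996874484337365
shift [-0.0493  0.6724 -0.0015] turn 3.4 q6 1.95 now [0.5288 0.3697 0.252 ]
```

send_rows([
  [0,0.01,0,0,-1],
  [-0.002,0.03,0,0.3,-1],
  [-0.005,0.06,0,0.6,-1],
  [-0.008,0.1,0,0.9,-1],
  [-0.011,0.14,0,1.2,-1],
  [-0.014,0.18,0,1.5,-1],
  [-0.017,0.22,0,1.8,-1],
  [-0.02,0.26,0,2.1,-1],
  [-0.023,0.3,0,2.4,-1],
  [-0.026,0.34,0,2.7,-1],
  [-0.029,0.38,0,3.0,-1],
  [-0.032,0.42,0,3.4,-1],
])

```text
time: 33.65
eef_pos: [0.5269, -0.0535, 0.2542]
tcp_rot: [1.0, 0.006, -0.001, 0.0]
contact_force: [0.8, 0.9, -4.2]
opening: 0.141
finger_force: 107.7
```

send_rows([
  [0,0.04,0,0,-1],
  [0,0.08,0,0,-1],
  [0,0.12,0,0,-1],
  [0,0.16,0,0,-1],
  [0,0.19,0,0,-1],
  [0,0.21,0,0,-1],
  [0,0.22,0,0,-1],
  [0,0.225,0,0,-1],
  [0,0.225,0,0,-1],
  [0,0.225,0,0,-1],
  [0,0.225,0,0,-1],
  [0,0.225,0,0,-1],
])

```text
time: 34.85
eef_pos: [0.5318, -0.2749, 0.2553]
tcp_rot: [1.0, 0.007, 0.0, -0.0]
contact_force: [-0.7, -0.1, -3.8]
opening: 0.142
finger_force: 107.7
```

```bash
python3 - <<'E'
from h import *
move([.5283,-.3045,.17],-89.2)
E
```

```text
shift [-0.0039  0.0296  0.0853] turn 0.0 q6 0.91 now [ 0.5318 -0.2749  0.2553]
```

send_rows([
  [-0.002,0.015,0,0,-1],
  [-0.0039,0.0296,0,0,-1],
  [-0.0039,0.0296,0.02,0,-1],
  [-0.0039,0.0296,0.04,0,-1],
  [-0.0039,0.0296,0.06,0,-1],
  [-0.0039,0.0296,0.073,0,-1],
  [-0.0039,0.0296,0.08,0,-1],
  [-0.0039,0.0296,0.08,0,-1],
  [-0.0039,0.0296,0.08,0,-1],
  [-0.0039,0.0296,0.08,0,-1],
  [-0.0039,0.0296,0.08,0,-1],
])

```text
time: 35.95
eef_pos: [0.5286, -0.3059, 0.1765]
tcp_rot: [1.0, 0.007, 0.001, 0.001]
contact_force: [0.4, 1.0, -4.4]
opening: 0.145
finger_force: 107.8
```

```bash
python3 - <<'E'
from h import *
im,K,W=shot("wrist","w15");s=ctrl.get_state();move([.5283,-.3045,.17],-89.2)
z=s["eef_pos"][2]-.0367+.008
for t in(.1185,-.1185):
    Rm=R.from_quat(s["tcp_rot"]).as_matrix();P=s["eef_pos"]+Rm[:,0]*t;q=proj(K,W,[*P[:2],z]);print("hole exp",q,"peg tip",proj(K,W,[*tank(t,0),.129]))
for q,st in blobs(im,(8,80,40),(28,255,255),4)[0]: print("brass",q,st)
E
```

```text
shift [-0.0002 -0.0013  0.0062] turn -0.0 q6 0.87 now [ 0.5285 -0.3058  0.1762]
hole exp [276.31879847   2.4457044 ] peg tip [274.57036445  13.62801581]
hole exp [276.64487761 426.34455739] peg tip [276.14039483 402.21656128]
brass [274.1  12.7] [265, 5, 19, 16, 230]
brass [ 66.5 122. ] [65, 122, 4, 1, 4]
```

send_rows([
  [-0.0002,-0.0013,0,0,-1],
  [-0.0002,-0.0013,0.005,0,-1],
  [-0.0002,-0.0013,0.01,0,-1],
  [-0.0002,-0.0013,0.013,0,-1],
  [-0.0002,-0.0013,0.013,0,-1],
  [-0.0002,-0.0013,0.013,0,-1],
])

```text
time: 36.6
eef_pos: [0.5277, -0.3041, 0.1619]
tcp_rot: [1.0, 0.007, -0.0, -0.0]
contact_force: [0.1, 0.3, -4.3]
opening: 0.142
finger_force: 107.9
```

```bash
python3 - <<'E'
from h import *
s=ctrl.get_state();print(s["contact_force"],s["wrist_torque"]);move([.5283,-.3045,.1467],-89.2)
E
```

```text
[ 0.06864363  0.30301877 -4.27401029] [0.00391986 0.00400067 0.00536157]
shift [0.0006 0.0004 0.0152] turn -0.0 q6 0.87 now [ 0.5277 -0.3041  0.1619]
```

send_rows([
  [0.0006,0.0004,0.002,0,-1],
  [0.0006,0.0004,0.004,0,-1],
  [0.0006,0.0004,0.006,0,-1],
  [0.0006,0.0004,0.007,0,-1],
  [0.0006,0.0004,0.007,0,-1],
  [0.0006,0.0004,0.007,0,-1],
])

```text
time: 37.2
eef_pos: [0.5284, -0.3046, 0.1552]
tcp_rot: [1.0, 0.007, -0.0, -0.0]
contact_force: [0.3, 0.3, -4.5]
opening: 0.139
finger_force: 107.9
```

```bash
python3 - <<'E'
from h import *
s=ctrl.get_state();print(s["contact_force"],s["wrist_torque"]);move([.5283,-.3045,.1467],-89.2)
E
```

```text
[ 0.30290128  0.27910079 -4.45949734] [-0.00050863 -0.01373845  0.00569655]
shift [-0.0001 -0.0001  0.0085] turn -0.0 q6 0.87 now [ 0.5284 -0.3046  0.1552]
```

Free so far, with the plate 8.5 mm above the rim. Continuing.

send_rows([
  [0,0,0.002,0,-1],
  [0,0,0.004,0,-1],
  [0,0,0.006,0,-1],
  [0,0,0.0075,0,-1],
  [0,0,0.009,0,-1],
  [0,0,0.009,0,-1],
  [0,0,0.009,0,-1],
])

```text
time: 37.9
eef_pos: [0.5285, -0.3046, 0.1466]
tcp_rot: [1.0, 0.007, 0.0, 0.0]
contact_force: [-1.7, 0.6, -2.4]
opening: 0.14
finger_force: 108.3
```

```bash
python3 - <<'E'
from h import *
s=ctrl.get_state();print(s["contact_force"],s["wrist_torque"]);move([.5283,-.3045,.1467],-89.2)
E
```

```text
[-1.6790313   0.63146821 -2.40467268] [ 0.17219877  0.13516756 -0.05841564]
shift [-0.0002 -0.0001 -0.0001] turn -0.0 q6 0.87 now [ 0.5285 -0.3046  0.1466]
```

The lid is flush: the TCP is at 0.1466 against 0.1467 expected. Releasing it.

send_rows([
  [0,0,0.001,0,-1],
  [0,0,0.001,0,-1],
  [0,0,0.001,0,0],
  [0,0,0.001,0,0],
  [0,0,0.001,0,0],
  [0,0,0.001,0,0],
  [0,0,-0.03,0,0],
  [0,0,-0.07,0,0],
  [0,0,-0.11,0,-1],
  [0,0,-0.14,0,-1],
  [0,0,-0.14,0,-1],
  [0,0,-0.14,0,-1],
])

```text
time: 39.1
eef_pos: [0.5287, -0.3048, 0.2868]
tcp_rot: [1.0, 0.007, 0.001, 0.001]
contact_force: [-0.8, 0.3, 0.2]
opening: 0.003
finger_force: 0.0
```

```bash
python3 - <<'E'
from h import *
im,K,W=shot("wrist","w16")
for q,st in blobs(im,(8,90,50),(28,255,255),6)[0]: print("brass",q,st,onz(K,W,q,.122).round(4))
for t in(.1185,-.1185): print("exp",proj(K,W,[*tank(t,0),.122]))
for q,s in blobs(im,(0,150,60),(6,255,255),30)[0]: print("red",q,s,onz(K,W,q,.152).round(4))
p=tank(-.131,.113);print(p,tank(-.104,.113));move([*p,.287],-89.2)
E
```

```text
brass [275.8  47. ] [271, 40, 11, 15, 129] [ 0.6463 -0.3028  0.122 ]
exp [276.55486902  46.7278668 ]
exp [277.22380786 303.92566876]
red [135.8 129.5] [115, 112, 44, 37, 1242] [ 0.5838 -0.1962  0.152 ]
red [151.7 308.2] [138, 294, 28, 29, 605] [ 0.4238 -0.1919  0.152 ]
red [218.9 320.3] [213, 317, 13, 8, 74] [ 0.4114 -0.2528  0.152 ]
[ 0.39527996 -0.19422526] [ 0.42227678 -0.19381059]
shift [-0.1313 -0.1118 -0.0018] turn -0.0 q6 0.87 now [ 0.5281 -0.3043  0.285 ]
```

send_rows([
  [-0.03,-0.03,0,0,-1],
  [-0.06,-0.06,0,0,-1],
  [-0.1,-0.09,0,0,-1],
  [-0.131,-0.112,0,0,-1],
  [-0.132,-0.1125,0,0,-1],
  [-0.132,-0.1125,0,0,-1],
  [-0.132,-0.1125,0.03,0,-1],
  [-0.132,-0.1125,0.07,0,-1],
  [-0.132,-0.1125,0.1,0,-1],
  [-0.132,-0.1125,0.125,0,-1],
  [-0.132,-0.1125,0.138,0,-1],
  [-0.132,-0.1125,0.138,0,-1],
])

```text
time: 40.35
eef_pos: [0.3942, -0.1933, 0.1456]
tcp_rot: [1.0, 0.006, -0.002, -0.002]
contact_force: [0.8, 0.0, 0.5]
opening: -0.002
finger_force: 0.0
```

send_rows([
  [0,0,0,0,-1],
  [0,0,0,0,-1],
])

```text
time: 40.55
eef_pos: [0.396, -0.1947, 0.1498]
tcp_rot: [1.0, 0.007, 0.001, 0.001]
contact_force: [0.4, 0.5, -0.4]
opening: -0.0
finger_force: 0.0
```

```bash
python3 - <<'E'
from h import *
s=ctrl.get_state();print(s["contact_force"]);p=tank(-.068,.113);move([*p,.148],-89.2)
E
```

```text
[ 0.42238409  0.48530407 -0.37996338]
shift [ 0.0622 -0.0006  0.0019] turn -0.0 q6 0.87 now [ 0.396  -0.1947  0.1498]
```

send_rows([
  [0.006,-0.001,0,0,-1],
  [0.012,-0.001,0,0,-1],
  [0.018,-0.001,0,0,-1],
  [0.024,-0.001,0,0,-1],
  [0.03,-0.001,0,0,-1],
  [0.036,-0.001,0,0,-1],
  [0.042,-0.001,0,0,-1],
  [0.047,-0.001,0,0,-1],
  [0.052,-0.001,0,0,-1],
  [0.056,-0.001,0,0,-1],
  [0.056,-0.001,0,0,-1],
  [0.056,-0.001,0,0,-1],
])

```text
time: 41.75
eef_pos: [0.4512, -0.1921, 0.1482]
tcp_rot: [1.0, 0.007, 0.0, 0.0]
contact_force: [-0.1, 0.7, 0.2]
opening: -0.002
finger_force: 0.0
```

```bash
cat > k.py <<'E'
from h import *
import sys
im,K,W=shot("wrist",sys.argv[1]);s=ctrl.get_state();print(s["eef_pos"],s["contact_force"])
print("on-stop knob",tank(-.0462,.113))
for n in("wrist","scene","top"):
    if n!="wrist": im,K,W=shot(n,sys.argv[1]+n)
    P=[*tank(-.0462,.113),.1517];print(n,"exp",proj(K,W,P).round(1),"15deg less",proj(K,W,[*tank(-.061,.113),.1573]).round(1))
    for q,st in blobs(im,(0,150,50),(7,255,255),30)[0]: print(n,"red",q,st)
E
python3 k.py w17
```

```text
[ 0.45116101 -0.19210069  0.14833311] [-0.07134667 -0.6242357   0.23730001]
on-stop knob [ 0.48006996 -0.19292288]
wrist exp [279.8 230.7] 15deg less [280.  269.4]
wrist red [265.5   9.5] [251, 0, 28, 22, 516]
wrist red [277.4 244.1] [247, 213, 62, 64, 3098]
wrist red [276.8 364.9] [271, 355, 13, 21, 229]
scene exp [175.1 236.9] 15deg less [170.3 231.2]
scene red [131.7 220.7] [121, 205, 21, 30, 227]
scene red [173.6 234.9] [168, 229, 12, 12, 114]
top exp [385.7 251.3] 15deg less [386.8 258.4]
top red [378.8 203.8] [376, 199, 6, 11, 60]
```

send_rows([
  [0.003,0,0,0,-1],
  [0.005,0,0,0,-1],
  [0.007,0,0,0,-1],
  [0.008,0,0,0,-1],
  [0.008,0,0,0,-1],
  [0.008,0,0,0,-1],
])

```text
time: 42.5
eef_pos: [0.4571, -0.1918, 0.1477]
tcp_rot: [1.0, 0.007, -0.003, -0.0]
contact_force: [-7.0, -1.4, 2.0]
opening: 0.0
finger_force: 3.7
```

```bash
python3 k.py w18
```

```text
[ 0.45704985 -0.1918266   0.14774415] [-6.93230446  0.41189952  2.27631912]
on-stop knob [ 0.48006996 -0.19292288]
wrist exp [280.3 244.3] 15deg less [280.3 282.7]
wrist red [264.6  14.6] [246, 0, 34, 33, 876]
wrist red [277.9 243.8] [247, 213, 62, 63, 3035]
wrist red [276.8 367. ] [270, 355, 14, 25, 281]
scene exp [175.1 236.9] 15deg less [170.3 231.2]
scene red [133.1 219.5] [121, 203, 23, 32, 274]
scene red [175.5 237.3] [170, 232, 12, 12, 114]
top exp [385.7 251.3] 15deg less [386.8 258.4]
top red [378.7 203.8] [376, 199, 6, 11, 61]
```

The knob is at its end stop: 7 N reaction, and its pixels match the on position. Backing off.

send_rows([
  [-0.005,0,0,0,-1],
  [-0.02,0,0,0,-1],
  [-0.04,0,0,0,-1],
  [-0.04,0,-0.03,0,-1],
  [-0.04,0,-0.07,0,-1],
  [-0.04,0,-0.12,0,-1],
  [-0.04,-0.05,-0.15,0,-1],
  [-0.04,-0.1,-0.15,0,-1],
  [-0.04,-0.15,-0.15,0,-1],
  [-0.04,-0.2,-0.15,0,-1],
  [-0.04,-0.25,-0.15,0,-1],
  [-0.04,-0.25,-0.15,0,-1],
])

```text
time: 43.85
eef_pos: [0.4153, 0.0619, 0.2989]
tcp_rot: [1.0, 0.01, 0.001, -0.001]
contact_force: [-0.1, -0.9, 0.2]
opening: 0.001
finger_force: 0.0
```

```bash
python3 k.py w19; python3 - <<'E'
import cv2,numpy as np
a=cv2.imread("pics/w19top.png")[150:310,330:490];b=cv2.imread("pics/w19scene.png")[190:390,70:270]
cv2.imwrite("pics/v9.png",np.hstack([cv2.resize(a,(400,400),interpolation=2),cv2.resize(b,(400,400),interpolation=2)]))
E
```

```text
[0.41554234 0.06067406 0.29870427] [-0.57520554 -0.68019361  0.37664968]
on-stop knob [ 0.48006996 -0.19292288]
wrist exp [597.9 124.1] 15deg less [598.5 143.8]
wrist red [555.9   8.7] [551, 0, 9, 17, 118]
wrist red [460.7 262.1] [422, 244, 80, 37, 1392]
scene exp [175.1 236.9] 15deg less [170.3 231.2]
scene red [136.2 216.3] [121, 199, 30, 36, 394]
scene red [175.4 237.1] [170, 231, 12, 13, 112]
top exp [385.7 251.3] 15deg less [386.8 258.4]
top red [378.8 203.8] [376, 199, 6, 11, 59]
top red [385.1 251.4] [380, 246, 11, 11, 95]
top red [373.1 335. ] [353, 324, 42, 23, 417]
```

View pics/v9.png

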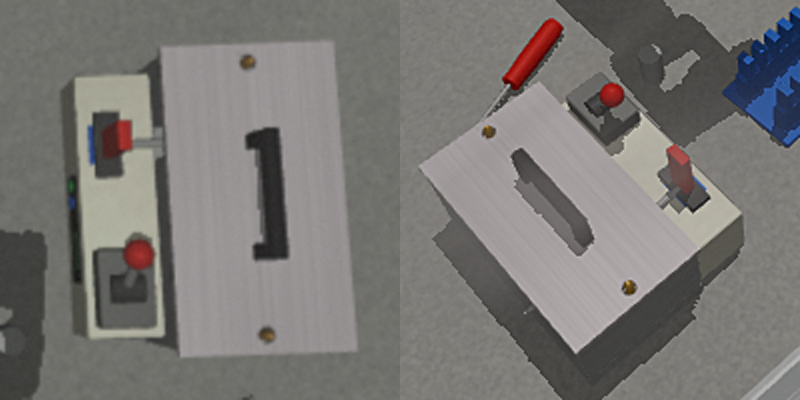

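The final picture shows both pegs through the lid at crop (247,62) and (266,334), the lid flush, and the knob at its on position (385,251). The skewer's foot stands on the patch. Handing in.

```bash
python3 -c "
from plant import ctrl
print(ctrl.sign_off())"
```

```text
the job is handed in; nothing more can be done
None
```

I loaded the cleaner and handed the job in: four rings hang on the skewer in the tank, both pistons stand in the far half, the lid is flush over its pegs, and the switch is fully on, about 44 s of the 210 s used.

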